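Close the dust extractor's filter panel

TASK

Close up the bench dust extractor: take the red pick from its stand and run its point lightly and slowly, at about 3 cm a second, along the open seam in front of the filter panel from the yellow dot to the blue dot, the point down on or just above the black floor of the channel, then stand the pick back in its hole. Then turn the orange quarter-turn wing clockwise until its slot is in line with the two black marks, let go of it, and press the panel itself down (its black pad is a good place) until it is flush with the rim, without forcing it; finish while still holding the panel down. Leave everything else on the bench where it is.

Things in the scene. Friction and masses are not known exactly. Their poses are not given: they have to be found in the camera images.
- housing: low grey dust extractor, fixed, 275 x 260 mm, rim and back deck 90 mm above the bench. Origin at bench level; z up, x away from the robot at yaw 0, y to the left. Its seam, between near rim and filter panel, is a straight open channel along y, centred at x = -92 mm, 16 mm wide, 210 mm long, with a black floor at z = 80 mm
- seam_yellow (a point): start of the run along the seam: on the centre line of the channel's floor (10 mm below the rim), level with the yellow dot (12 mm across) on the near rim, which lies 20 mm towards the housing's -x. Axes as the housing's
- seam_blue (a point): end of the run along the seam: on the centre line of the channel's floor, level with the blue dot on the near rim; 120 mm from seam_yellow, towards the housing's -y. Axes as the housing's
- stylus: red pick, 150 mm long, handle 12 mm in diameter; steel point at its lower end, 5 mm thick for 10 mm, then 8 mm for 6 mm. 35 to 70 g. Origin: the very point; z up along the handle. Starts point down in the stand, the point 50 mm below the hole's mouth, 100 mm standing clear; may lean up to 5 degrees
- stand_hole0 (a point): centre of the mouth of the round hole in the dark wooden stand (fixed block 80 x 60 mm, 55 mm high): 15 mm in diameter, 50 mm deep, straight down, with a 3 mm chamfer
- fastener_top (a point): centre of the top of the orange quarter-turn wing, on its vertical turning axis; moves with the panel. The wing is a bar 42 mm long (its own x), 12 mm thick (its y), reaching from 3 to 29 mm above the panel, on a steel disc 36 mm wide and 3 mm thick; a black slot runs along its top
- fastener (a joint): angle of the wing, rad, growing clockwise seen from above. 0: slot along the housing's x; 1.571: along the housing's y, in line with the two black marks on the panel either side of the wing. Starts at 0.2 to 0.9. Stiff (0.05 N m), stays where left; no stop at the marks, it can be overturned to 1.95
- panel (a joint): how far the filter panel is pressed down, m. 0: up, 8 mm proud of the rim on its spring seal; 0.008: fully home, flush, on a rigid stop. Aluminium, 174 x 204 mm, centre at x = 5 mm, y = 0 of the housing; moves straight down, starting at about 6 N, about 12 N at home; springs up if let go
- pad (a point): centre of the top of the black rubber pad on the filter panel, 50 mm in diameter, 3 mm thick: the place to press. z up, axes along the housing's; 100 mm from the wing, towards the housing's -y
- square: bystander, leave alone: try square: dark wood stock 18 x 90 x 16 mm with a steel blade, 136 mm long overall. Origin: underside
- eraser: bystander, leave alone: white block eraser 28 x 44 x 13 mm lying on the back deck of the extractor. Origin: underside
- cross: bystander, leave alone: small wooden cross-lap joint, 85 x 85 x 20 mm. Origin: underside
- offcut: bystander, leave alone: brown wood offcut 50 x 110 x 22 mm. Origin: underside
- mallet: bystander, leave alone: wooden mallet lying down, 270 mm long, head 120 mm wide and 60 mm high. Origin: underside
- jar: bystander, leave alone: jar of finish, 68 mm across, 85 mm tall. Origin: underside
- plane: bystander, leave alone: small hand plane 160 x 50 mm, 63 mm tall. Origin: underside
Mind the look-alikes: they are no part of the job. Of the things like the part that bears stand_hole0, leave any that is turquoise; of the rest the larger one is meant.

How it is judged:
By the outcome, as a careful person would: the job done as asked, in the order asked, and still so for the second after the job is handed in, while the arm keeps its last pose, push and grip.
It also fails if it takes over 72 s, if anything falls off the work surface, if the arm or the gripper's body presses on something with over 40 N, if the wrist force passes 120 N, or if a joint passes its speed limit or range.

ROBOT

A 6-joint arm with a two-finger parallel gripper is mounted at the origin on the work surface. World frame = base frame: x ahead of the robot, y to its left, z up, the work surface at z = 0. Lengths are in m, angles in rad, forces in N, time in s.
With the tool pointing down it reaches from about 0.225 to 0.725 m from the base axis. Payload 3.1 kg.
Tool frame: the origin (TCP) lies between the finger pads; the fingertips stand 19 mm ahead of it and the grasp point (between the pads) is the TCP; z points along the fingers, y is the direction in which the jaws open and shut (so a half turn about z gives the same grasp; the last joint's range is limited). The gripper opens to 85 mm and grips with 20 to 120 N. Pads are 22 mm wide; open, the fingers measure 114 mm over their backs; the gripper's body (76 mm by 85 mm) begins 54 mm behind the grasp point. The pads swing forward as they close: fully open they stand 13 mm farther back than shut.
Start: joints at [-1.45, 0.048, 0.099, 1.622, 0, 1.443], TCP at [0.129, -0.509, 0.228] pointing down, gripper open.
Joint ranges: [-2.91, 2.91], [-0.99, 1.94], [-1.21, 1.42], [-2.12, 2.29], [-1.49, 1.47], [-3.14, 3.14]. Speed limits (rad/s): [2.79, 2.79, 3.14, 3.14, 3.14, 3.14].

INTERFACE

Orientations are given as a unit quaternion [x, y, z, w].
In Python, from cell import robot, viewer gives the robot as it stands. The module is installed in compiled form; this text tells all that it offers.
- The arm moves only by the shell command python3 -m inch 'ROWS' [FORCE]. ROWS is JSON, a list of rows, each a list of 3 entries, a list of its own where there are three numbers: the opening in per cent of the stroke, from 0 (shut) to 100 (fully open), then the shift along the tool's x, y, z in cm, then the turn about the tool's z in rad. A call has 1 to 10 rows; each row is the pose to reach, as a shift and turn from the pose measured when the call began, along the tool's axes at that moment; what a row does not reach only later rows make up. A row lasts 1/10 s, in which the tool goes at most 50 mm and 8.59 degrees, less where a joint would pass 70% of its speed; a pose out of reach is approached as far as the arm can. A call with a gripper value outside its range is refused whole. The fingers move at their own pace and stop on an object; FORCE is the grip in N (left out, the last holds). Time passes only in rows, so rows that repeat a pose let the fingers close. It gives the time, the measured TCP pose, the force and the opening at its end, in the units of the state.
- robot.read_state(): the state, without advancing time (a new reading comes with each control period).
- viewer.read_camera(name): name is "scene" or "top" or "wrist"; returns the picture (420x560x3 uint8, blue, green, red); there is no depth.
- viewer.get_calibration(name): a dict with "camera_matrix" (3x3 intrinsics, pixels), "world_from_camera" (4x4, takes a point from camera to world coordinates); the wrist camera has in their place "T_tool_cam" (4x4, takes a point from camera to tool coordinates, whose origin is the TCP and whose axes are the flange's). Camera axes: x right, y down, z forward; pixel columns grow to the right and rows downward; lengths in m; the calibration is good to about 2 mm. A picture is of the moment at which its call begins: read the wrist's pose just before it. get_calibration takes no time and is no camera call.
- robot.hand_in(): hands the job in, once; it reports no verdict.
The state is a dict: "time_s": time; "joints": joint angles; "joint_vel": joint speeds; "effort": joint torques, N m; "eef_pos": TCP position; "tool_rot": TCP orientation; "force": force on the tool from outside, world axes, zero at the start; "wrist_torque": the same for the moment, N m; "grip_width": finger opening in m.
Only numpy, scipy, OpenCV 4.12 (cv2) and the standard library are available. Lean on these libraries where they do the work, as an engineer would, in place of code of your own. Each camera call takes 0.05 s, during which the arm holds its last target.

## Working session

There is one attempt and no reset: what is moved stays moved. The work goes in short steps, Python scripts to look and compute and a shell command to move; the robot and the scene stay as the last step left them, time stands still between calls to the robot, and variables do not carry over. Pictures are saved under pics/ and viewed, and the job is handed in when it is done.

```bash
mkdir -p pics
python3 - <<'E'
from cell import robot, viewer
import cv2, numpy as np
s=robot.read_state(); print(s)
for n in ("scene","top","wrist"):
    im=viewer.read_camera(n); cv2.imwrite(f"pics/{n}0.png",im)
    print(n,{k:np.round(v,4).tolist() if not isinstance(v,str) else v for k,v in viewer.get_calibration(n).items()})
E
```

```text
{'time_s': 0.0, 'joints': array([-1.44978113e+00,  4.87264971e-02,  9.75881917e-02,  1.62202617e+00,
        1.79324873e-05,  1.44298908e+00]), 'joint_vel': array([ 0.00092618,  0.00039429, -0.00140607, -0.00020289,  0.00058088,
       -0.00054093]), 'effort': array([ 3.93991713e-04, -3.38785529e+01,  3.20012748e+01,  2.04911095e-02,
       -1.24610115e-04, -1.11667102e-06]), 'eef_pos': array([ 0.12920066, -0.50820099,  0.22632498]), 'tool_rot': array([ 9.92270207e-01,  1.24090425e-01,  1.29873210e-05, -1.18403618e-03]), 'force': array([-0.67641295,  0.18988719,  0.31761824]), 'wrist_torque': array([0.0726337 , 0.05238779, 0.01369658]), 'grip_width': 0.08533195991682753}
scene {'camera_matrix': [[419.7622, 0.0, 273.7288], [0.0, 419.7622, 210.0787], [0.0, 0.0, 1.0]], 'world_from_camera': [[-0.7668, 0.4966, -0.4067, 1.0362], [0.6418, 0.5987, -0.4792, 0.5777], [0.0055, -0.6285, -0.7778, 1.0526], [0.0, 0.0, 0.0, 1.0]]}
top {'camera_matrix': [[442.9596, 0.0, 278.9117], [0.0, 442.9596, 209.9724], [0.0, 0.0, 1.0]], 'world_from_camera': [[-0.0148, -0.987, 0.1602, 0.2801], [-0.9999, 0.0142, -0.0051, 0.008], [0.0028, -0.1603, -0.9871, 1.6784], [0.0, 0.0, 0.0, 1.0]]}
wrist {'camera_matrix': [[337.3089, 0.0, 277.7058], [0.0, 337.3089, 211.1312], [0.0, 0.0, 1.0]], 'T_tool_cam': [[-0.0001, -0.9565, -0.2917, 0.0768], [1.0, 0.0001, -0.0007, -0.0], [0.0007, -0.2917, 0.9565, -0.1471], [0.0, 0.0, 0.0, 1.0]]}
```

View pics/top0.png

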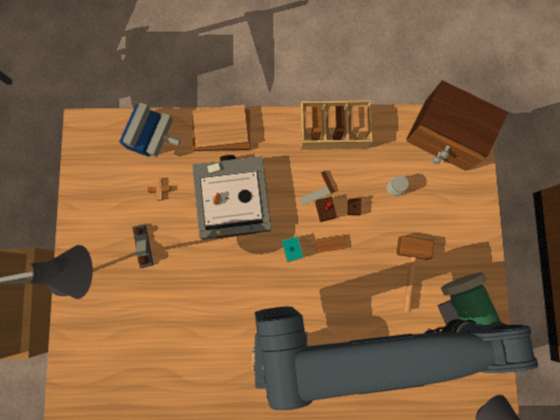

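View pics/scene0.png

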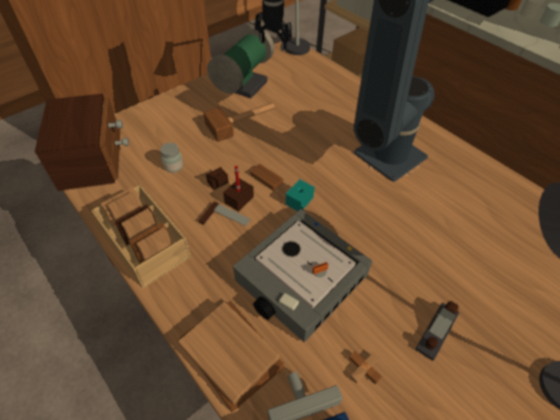

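View pics/wrist0.png

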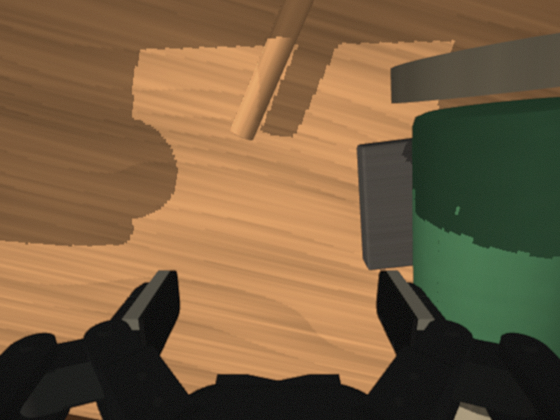

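Three stand-like blocks appear in the top view: turquoise at (292,249), a small dark one at (354,207), and a larger dark one at (326,209) with the red pick in it. The larger dark one fits the description. I'll confirm with a crop.

```bash
cat > h.py <<'E'
import numpy as np, cv2
from cell import robot, viewer
from scipy.spatial.transform import Rotation as R
def cal(n,state=None):
    c=viewer.get_calibration(n); K=np.array(c["camera_matrix"])
    if n=="wrist":
        T=np.eye(4);T[:3,:3]=R.from_quat(state["tool_rot"]).as_matrix();T[:3,3]=state["eef_pos"]
        return K,T@np.array(c["T_tool_cam"])
    return K,np.array(c["world_from_camera"])
def plane(n,uv,z,state=None):
    K,T=cal(n,state); d=T[:3,:3]@np.linalg.solve(K,[uv[0],uv[1],1]); o=T[:3,3]
    return o+d*(z-o[2])/d[2]
def proj(n,p,state=None):
    K,T=cal(n,state); q=np.linalg.inv(T)@np.append(p,1); q=K@q[:3]; return q[:2]/q[2]
def tool(state,p):
    return R.from_quat(state["tool_rot"]).inv().apply(np.array(p)-state["eef_pos"])*100
E
python3 - <<'E'
import cv2,numpy as np
from h import *
t=cv2.imread("pics/top0.png");s=cv2.imread("pics/scene0.png")
a=cv2.resize(t[150:250,185:285],(800,800),interpolation=cv2.INTER_CUBIC)[:600]
a=cv2.resize(t[150:245,180:290],None,fx=6,fy=6,interpolation=cv2.INTER_CUBIC);cv2.imwrite("pics/c1.png",a)
a=cv2.resize(t[165:235,280:375],None,fx=8,fy=8,interpolation=cv2.INTER_CUBIC);cv2.imwrite("pics/c2.png",a)
a=cv2.resize(s[150:250,195:325],None,fx=6,fy=6,interpolation=cv2.INTER_CUBIC);cv2.imwrite("pics/c3.png",a)
for uv,z in (((326,209),.055),((354,207),.04),((219,232),.09),((245,197),.098),((217,199),.12),((232,197),.09)): print(uv,plane("top",uv,z))
E
```

```text
(326, 209) [ 0.5447703 -0.1753857  0.055    ]
(354, 207) [ 0.55331343 -0.28243021  0.04      ]
(219, 232) [0.46065018 0.21677827 0.09      ]
(245, 197) [0.58612158 0.12224177 0.098     ]
(217, 199) [0.57600601 0.22080188 0.12      ]
(232, 197) [0.58834716 0.17024455 0.09      ]
```

View pics/c1.png

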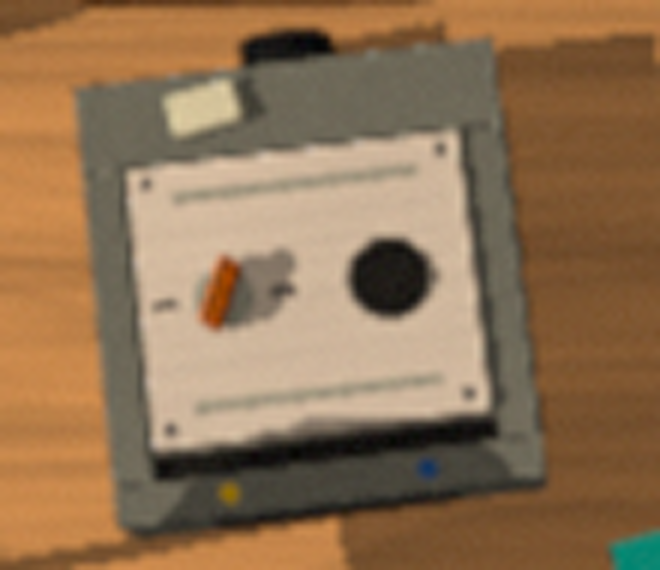

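View pics/c2.png

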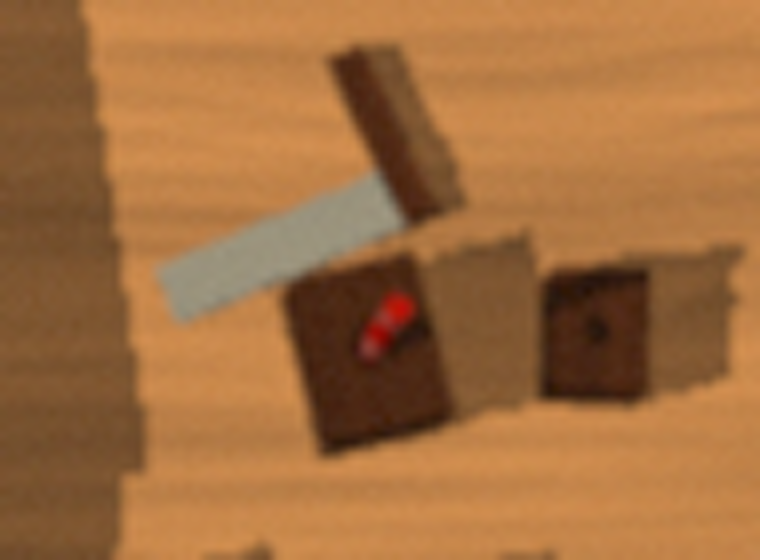

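View pics/c3.png

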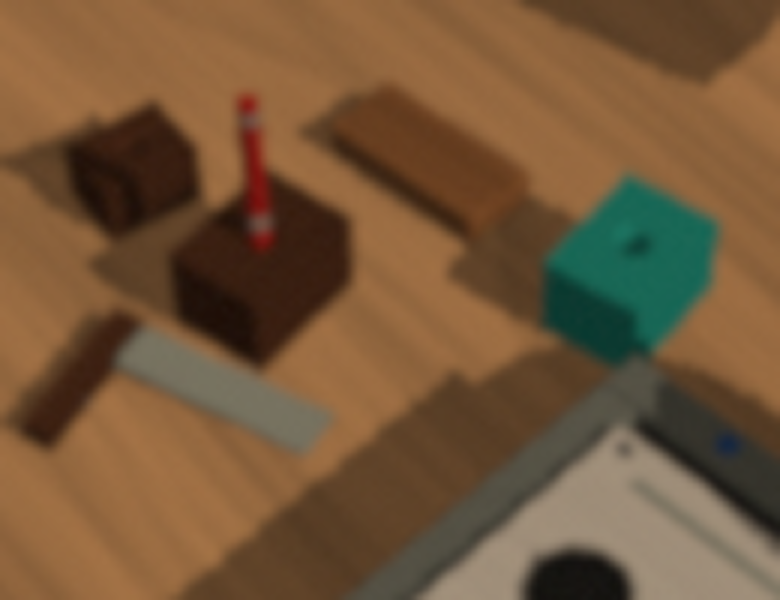

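Run:
```python
from h import *
print(plane("top",(326.2,208.8),.055),plane("top",(330,203.1),.15))
print(plane("scene",(238.7,190.8),.055),plane("scene",(236.5,166.7),.15))
Y=plane("top",(180+230/6,150+493/6),.09);B=plane("top",(180+428/6,150+468/6),.09);print(Y,B,np.linalg.norm(Y-B),np.arctan2(*(B-Y)[:2]))
st=robot.read_state();print(tool(st,[.54,-.175,.30]))
```

```text
[ 0.54551251 -0.17615296  0.055     ] [ 0.55003376 -0.17934818  0.15      ]
[ 0.54968803 -0.16817188  0.055     ] [ 0.54278065 -0.17900475  0.15      ]
[0.46008146 0.21917445 0.09      ] [0.47346953 0.10026139 0.09      ] 0.11966434337812498 3.0294777710038403
[ 48.02501863 -22.20510597  -7.29073287]
```

```bash
python3 -m inch '[[100,[4,-2,-3],0.03],[100,[8,-4,-6],0.07],[100,[12,-6,-7.3],0.137],[100,[16.5,-8,-7.3],0.137],[100,[21,-10,-7.3],0.137],[100,[25.5,-12,-7.3],0.137],[100,[30,-14,-7.3],0.137],[100,[34.5,-16,-7.3],0.137],[100,[39,-18,-7.3],0.137],[100,[43.5,-20,-7.3],0.137]]' 40; python3 -m inch '[[100,[2.5,-1.2,0],0],[100,[4.5,-2.2,0],0],[100,[4.5,-2.2,0],0],[100,[4.5,-2.2,0],0]]'
python3 - <<'E'
from h import *
st=robot.read_state();im=viewer.read_camera("wrist");cv2.imwrite("pics/w1.png",im)
import pickle;pickle.dump(st,open("w1.pkl","wb"));print(st["eef_pos"],st["tool_rot"],st["joint_vel"],st["force"],st["joints"])
E
```

```text
time_s: 1.15
eef_pos: [0.5029, -0.2059, 0.2998]
tool_rot: [0.998, 0.056, -0.0, -0.001]
force: [0.9, -1.2, -0.3]
grip_width: 0.0854
time_s: 1.55
eef_pos: [0.545, -0.1787, 0.299]
tool_rot: [0.998, 0.057, -0.001, -0.001]
force: [-0.8, -0.2, -0.6]
grip_width: 0.0855
[ 0.54497478 -0.17868462  0.29903162] [ 0.99839911  0.0565417  -0.00108344 -0.00104004] [-0.02533787 -0.01948936 -0.00833872  0.00223569 -0.00167175  0.00060176] [-0.8247032  -0.21584763 -0.62143048] [-4.34201492e-01  2.15522333e-01  4.28118168e-01  1.78628364e+00
  8.13296655e-04  2.59424611e+00]
```

View pics/w1.png

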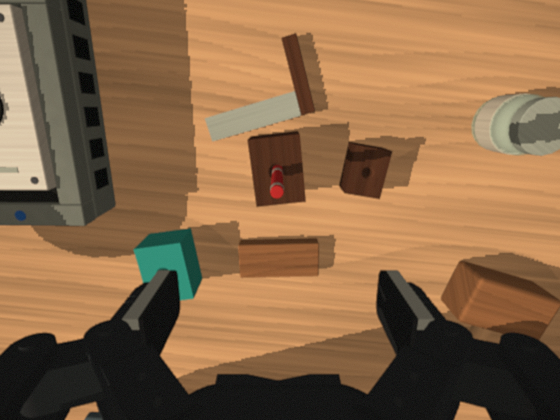

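Run:
```python
from h import *
im=cv2.imread("pics/w1.png")
cv2.imwrite("pics/c4.png",cv2.resize(im[125:215,235:335],None,fx=6,fy=6,interpolation=cv2.INTER_CUBIC))
```

```text
(no output)
```

View pics/c4.png

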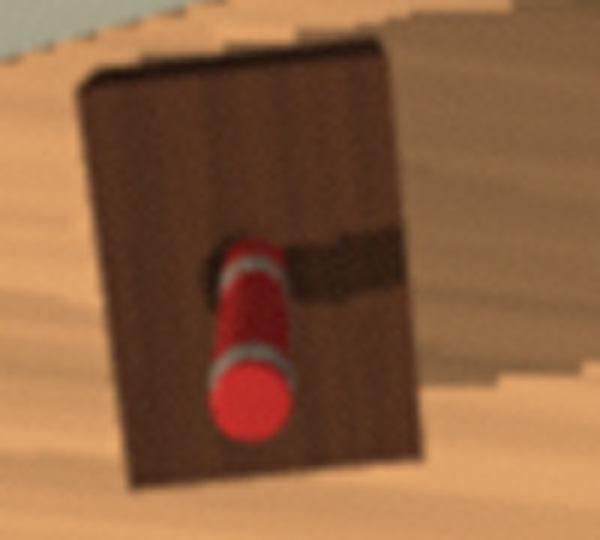

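Run:
```python
from h import *
import pickle
st=pickle.load(open("w1.pkl","rb"))
f=lambda u,v:(235+u/6-.4,125+v/6-.4)
for n,(u,v),z in (("hole",(253,270),.055),("base",(254,273),.055),("top",(252,402),.155)): print(n,plane("wrist",f(u,v),z,st))
for p in ((80,88),(380,42),(422,460),(130,488)): print(plane("wrist",f(*p),.055,st))
```

```text
hole [ 0.55239507 -0.17552314  0.055     ]
base [ 0.5518317  -0.17578271  0.055     ]
top [ 0.55053671 -0.17615288  0.155     ]
[ 0.58326403 -0.1390105   0.055     ]
[ 0.59813916 -0.19444777  0.055     ]
[ 0.51811907 -0.21344521  0.055     ]
[ 0.50565603 -0.15588783  0.055     ]
```

```bash
python3 -m inch '[[100,[0,0,1],-0.149],[100,[0,0,2],-0.298],[100,[0,0,3],-0.447],[100,[0,0,4],-0.596],[100,[0,0,4],-0.745],[100,[0,0,4],-0.894],[100,[0,0,4],-1.043],[100,[0,0,4],-1.192],[100,[0,0,4],-1.341],[100,[0,0,4],-1.49]]'; python3 -m inch '[[100,[0,0,0],-0.149],[100,[0,0,0],-0.298],[100,[0,0,0],-0.447],[100,[0,0,0],-0.596],[100,[0,0,0],-0.745],[100,[0,0,0],-0.894],[100,[0,0,0],-1.043],[100,[0,0,0],-1.192],[100,[0,0,0],-1.341],[100,[0,0,0],-1.49]]' ; python3 -m inch '[[100,[0,0,0],-0.14],[100,[0,0,0],-0.16],[100,[0,0,0],-0.16],[100,[0,0,0],-0.16]]'
python3 - <<'E'
from h import *
st=robot.read_state();im=viewer.read_camera("wrist");cv2.imwrite("pics/w2.png",im)
cv2.imwrite("pics/w2.png",im)
import pickle;pickle.dump(st,open("w2.pkl","wb"));print(st["eef_pos"],st["tool_rot"],st["joints"])
E
```

```text
time_s: 2.6
eef_pos: [0.5434, -0.1803, 0.2598]
tool_rot: [0.695, 0.719, -0.0, -0.001]
force: [-0.7, -0.1, 0.9]
grip_width: 0.0855
time_s: 3.6
eef_pos: [0.5424, -0.1814, 0.2602]
tool_rot: [0.021, 1.0, 0.0, -0.001]
force: [0.8, -0.9, 0.5]
grip_width: 0.0853
time_s: 4.0
eef_pos: [0.542, -0.1819, 0.2604]
tool_rot: [-0.058, 0.998, 0.0, -0.001]
force: [0.9, -0.3, -0.2]
grip_width: 0.0854
[ 0.54200923 -0.18186815  0.26036115] [-5.76567075e-02  9.98336116e-01  4.80653223e-04 -6.87998652e-04] [-4.41130156e-01  1.85787443e-01  3.15205278e-01  1.70188237e+00
  1.85907950e-04 -5.56507752e-01]
```

View pics/w2.png

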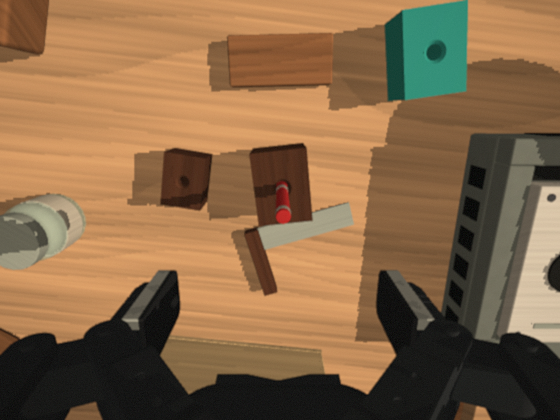

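Run:
```python
from h import *
import pickle
st=pickle.load(open("w2.pkl","rb"))
im=cv2.imread("pics/w2.png")
cv2.imwrite("pics/c5.png",cv2.resize(im[135:235,235:335],None,fx=6,fy=6,interpolation=cv2.INTER_CUBIC))
print(proj("wrist",st["eef_pos"],st), st["joints"])
```

```text
[276.75591595 265.37810158] [-4.41130156e-01  1.85787443e-01  3.15205278e-01  1.70188237e+00
  1.85907950e-04 -5.56507752e-01]
```

View pics/c5.png

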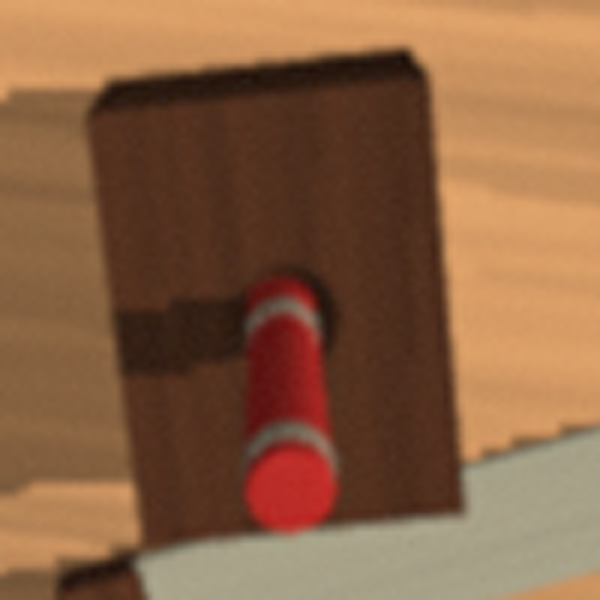

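Run:
```python
from h import *
import pickle
st=pickle.load(open("w2.pkl","rb"))
f=lambda u,v:(235+u/6-.4,135+v/6-.4)
for n,(u,v),z in (("centre",(281,313),.055),("base",(284,313),.055),("top",(290,488),.155)): print(n,plane("wrist",f(u,v),z,st))
```

```text
centre [ 0.54953858 -0.17614687  0.055     ]
base [ 0.54947729 -0.17561579  0.055     ]
top [ 0.55025016 -0.1761234   0.155     ]
```

Run:
```python
from h import *
print(tool(robot.read_state(),[.5506,-.176,.112]))
```

```text
[-0.92817786  0.45471579 14.83075774]
```

```bash
python3 -m inch '[[55,[-0.5,0.25,0.5],0],[55,[-0.93,0.45,1],0],[55,[-0.93,0.45,2.5],0],[55,[-0.93,0.45,5],0],[55,[-0.93,0.45,5],0],[55,[-0.93,0.45,5],0]]'
python3 - <<'E'
from h import *
st=robot.read_state();im=viewer.read_camera("wrist");cv2.imwrite("pics/w3.png",im)
print(tool(st,[.5506,-.176,.112]), proj("wrist",[.5504,-.1761,.155],st))
E
```

```text
time_s: 4.65
eef_pos: [0.5503, -0.1756, 0.2094]
tool_rot: [-0.058, 0.998, 0.001, -0.002]
force: [-0.6, 0.5, 0.5]
grip_width: 0.0467
[-0.05819331 -0.07029317  9.73581057] [275.85599145 227.41555223]
```

View pics/w3.png

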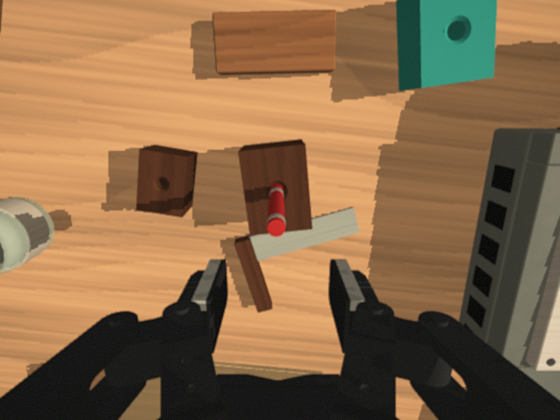

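Well aligned (pick top at (276,228), as predicted). Descending and grasping.

```bash
python3 -m inch '[[55,[0,0,3],0],[55,[-0.05,-0.05,6],0],[55,[-0.05,-0.05,8.5],0],[55,[-0.05,-0.05,9.7],0],[55,[-0.05,-0.05,9.7],0],[0,[-0.05,-0.05,9.7],0],[0,[-0.05,-0.05,9.7],0],[0,[-0.05,-0.05,9.7],0],[0,[-0.05,-0.05,9.7],0],[0,[-0.05,-0.05,9.7],0]]' 40;  python3 -m inch '[[0,[0,0,0],0],[0,[0,0,0],0]]' 40
python3 - <<'E'
from h import *
st=robot.read_state();im=viewer.read_camera("wrist");cv2.imwrite("pics/w4.png",im)
print(st["eef_pos"],st["tool_rot"])
E
```

```text
time_s: 5.7
eef_pos: [0.5527, -0.1769, 0.1159]
tool_rot: [-0.058, 0.998, -0.0, 0.001]
force: [-0.4, -0.1, 6.0]
grip_width: 0.0107
time_s: 5.9
eef_pos: [0.5527, -0.1769, 0.116]
tool_rot: [-0.058, 0.998, -0.0, 0.001]
force: [0.3, 0.1, 3.4]
grip_width: 0.0109
[ 0.55272843 -0.17691177  0.11599475] [-5.80963585e-02  9.98310158e-01 -4.89013916e-04  1.18417773e-03]
```

View pics/w4.png

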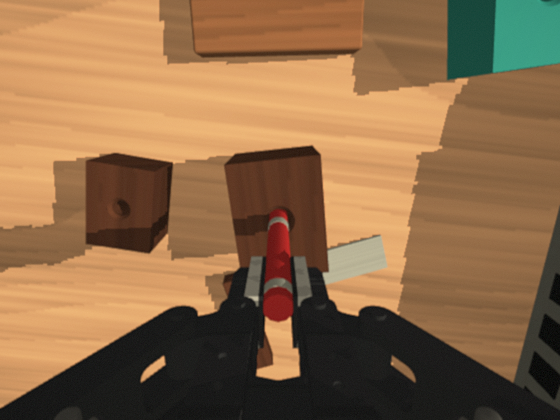

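```bash
python3 -m inch '[[0,[0,0,-1],0],[0,[0,0,-3],0],[0,[0,0,-6],0],[0,[0,0,-10],0],[0,[0,0,-14],0],[0,[0,0,-17],0],[0,[0,0,-17],0],[0,[0,0,-17],0]]' 40
python3 - <<'E'
from h import *
import pickle
st=robot.read_state();im=viewer.read_camera("wrist");cv2.imwrite("pics/w5.png",im)
print(st["eef_pos"],st["tool_rot"],st["force"]);pickle.dump(st,open("w5.pkl","wb"))
s=viewer.read_camera("scene");cv2.imwrite("pics/s5.png",cv2.resize(s[100:240,180:320],None,fx=4,fy=4,interpolation=cv2.INTER_CUBIC))
E
```

```text
time_s: 6.75
eef_pos: [0.5527, -0.177, 0.287]
tool_rot: [-0.058, 0.998, -0.001, 0.002]
force: [-0.2, -0.0, -0.8]
grip_width: 0.0109
[ 0.5527415  -0.17697788  0.28699641] [-5.80675880e-02  9.98310111e-01 -9.47995529e-04  2.04438813e-03] [-0.23551107 -0.02487476 -0.81893905]
```

View pics/w5.png

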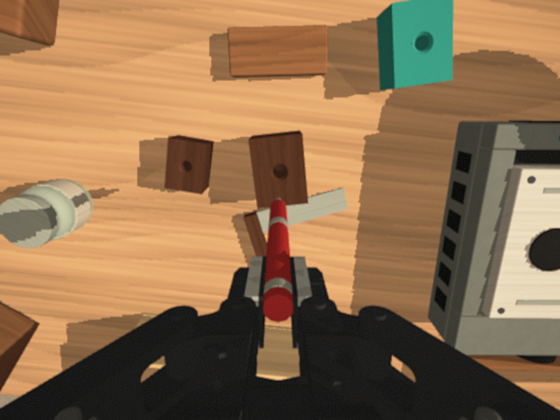

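View pics/s5.png

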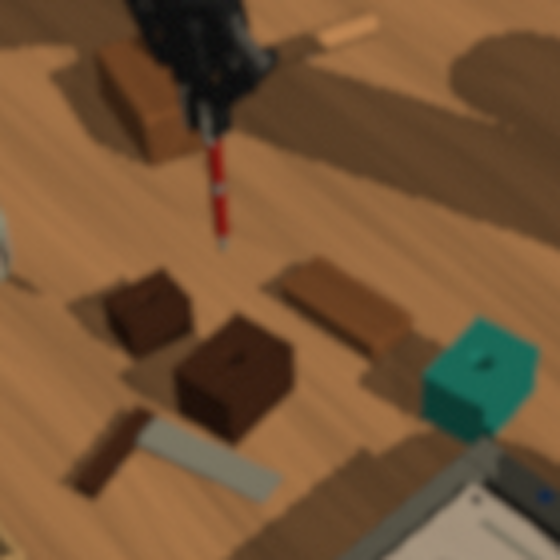

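Run:
```python
from h import *
import pickle
st=pickle.load(open("w5.pkl","rb"))
im=cv2.imread("pics/w5.png")
cv2.imwrite("pics/c6.png",cv2.resize(im[120:220,240:320],None,fx=6,fy=6,interpolation=cv2.INTER_CUBIC))
for d in (.111,.101,.095): print(proj("wrist",st["eef_pos"]-[0,0,d],st))
print(plane("wrist",(281,171),.055,st))
# scene tip
print(proj("scene",st["eef_pos"]-[0,0,.111]),(180+222/4,100+245/4))
```

```text
[277.32020712 202.45370546]
[277.28846761 206.0054704 ]
[277.26827165 208.26547016]
[ 0.54943845 -0.1734569   0.055     ]
[233.64543306 162.37163333] (235.5, 161.25)
```

View pics/c6.png

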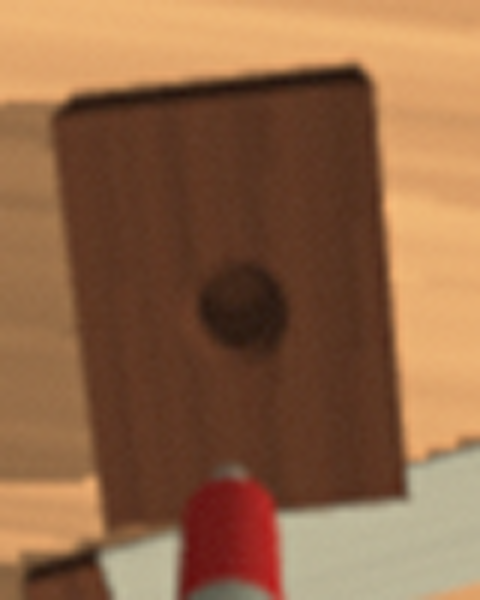

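Run:
```python
from h import *
import pickle
st=pickle.load(open("w5.pkl","rb"))
print("hole",plane("wrist",(280.1,170.8),.055,st)," tip",plane("wrist",(278.1,199.2),.176,st)-st["eef_pos"])
print(tool(st,[.49,.17,.287]))
```

```text
hole [ 0.54932957 -0.17449764  0.055     ]  tip [-0.00273055  0.0003039  -0.11099641]
[ 2.20882674 35.19112772 -0.08409742]
```

```bash
python3 -m inch '[[0,[0.1,2,0],0],[0,[0.3,5,0],0],[0,[0.6,9,0],0],[0,[0.9,13.5,0],0],[0,[1.2,18,0],0],[0,[1.5,22.5,0],0],[0,[1.8,27,0],0],[0,[2,31,0],0],[0,[2.2,34,0],0],[0,[2.2,35.2,0],0]]' 40;python3 -m inch '[[0,[0,0,0],0],[0,[0,0,0],0],[0,[0,0,0],0]]'
python3 - <<'E'
from h import *
import pickle
st=robot.read_state();im=viewer.read_camera("wrist");cv2.imwrite("pics/w6.png",im)
print(st["eef_pos"],st["tool_rot"],st["force"],st["joints"]);pickle.dump(st,open("w6.pkl","wb"))
E
```

```text
time_s: 7.85
eef_pos: [0.4872, 0.1729, 0.2823]
tool_rot: [-0.06, 0.998, 0.0, -0.002]
force: [-0.9, -0.6, -1.1]
grip_width: 0.011
time_s: 8.15
eef_pos: [0.4873, 0.1716, 0.2816]
tool_rot: [-0.059, 0.998, -0.0, -0.003]
force: [-0.4, -0.3, -0.4]
grip_width: 0.0107
[0.48734552 0.17158741 0.28162719] [-5.90179959e-02  9.98252866e-01 -2.22668999e-04 -2.83572436e-03] [-0.3938915  -0.28730104 -0.42220437] [2.08432700e-01 5.38450482e-02 2.13827168e-01 1.73645302e+00
 4.03674446e-04 9.03264542e-02]
```

View pics/w6.png

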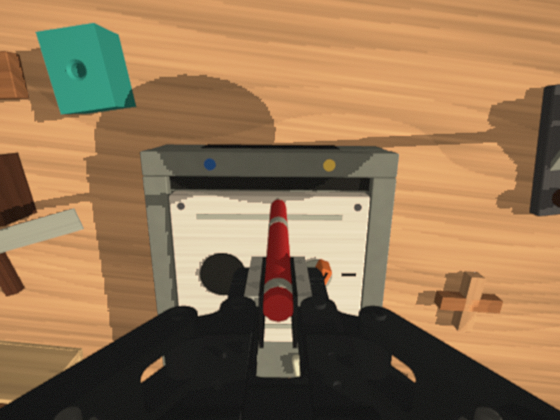

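```bash
cat > dots.py <<'E'
from h import *
import sys,pickle
def cen(m):
    n,l,s,c=cv2.connectedComponentsWithStats(m.astype(np.uint8)); i=1+np.argmax(s[1:,4]); return c[i],s[i,4]
def dots(im,st):
    hsv=cv2.cvtColor(im,cv2.COLOR_BGR2HSV); sub=np.zeros(hsv.shape[:2],bool); sub[130:200,150:400]=1
    h,s,v=cv2.split(hsv)
    y,ny=cen(sub&(h>18)&(h<32)&(s>140)&(v>90)); b,nb=cen(sub&(h>100)&(h<125)&(s>120)&(v>50))
    Y=plane("wrist",y,.09,st);B=plane("wrist",b,.09,st); print("px",y,ny,b,nb); return Y,B
E
python3 - <<'E'
from dots import *
st=pickle.load(open("w6.pkl","rb"));im=cv2.imread("pics/w6.png")
Y,B=dots(im,st);d=B-Y;yaw=np.arctan2(d[0],-d[1]);print(Y,B,np.linalg.norm(d),yaw)
ex=np.array([np.cos(yaw),np.sin(yaw),0]);print("seamY",Y+.02*ex,"seamB",B+.02*ex)
print("tool yaw",R.from_quat(st["tool_rot"]).as_matrix()[:,:3])
cv2.imwrite("pics/c7.png",cv2.resize(im[140:215,140:400],None,fx=3,fy=3,interpolation=cv2.INTER_CUBIC))
cv2.imwrite("pics/c8.png",cv2.resize(im[180:230,240:320],None,fx=8,fy=8,interpolation=cv2.INTER_CUBIC))
E
```

```text
px [328.79090909 164.77272727] 110 [209.39361702 163.89361702] 94
[0.46285704 0.22113844 0.09      ] [0.47613118 0.10155151 0.09      ] 0.12032138661815173 0.1105473833992839
seamY [0.48273496 0.22334488 0.09      ] seamB [0.4960091  0.10375795 0.09      ]
tool yaw [[-9.93017670e-01 -1.17831030e-01 -5.63525699e-03]
 [-1.17828504e-01  9.93033653e-01 -7.79277470e-04]
 [ 5.68782290e-03 -1.09842396e-04 -9.99983818e-01]]
```

View pics/c7.png

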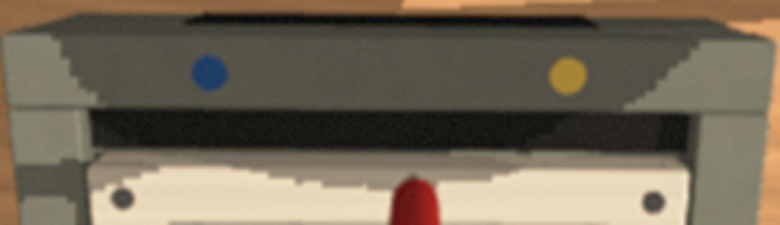

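View pics/c8.png

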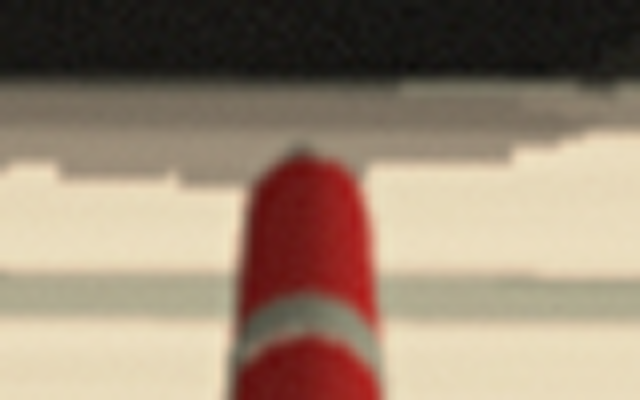

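Run:
```python
from h import *
st=robot.read_state();print(tool(st,[.4855,.2230,.215]),st["eef_pos"])
```

```text
[-0.43825133  5.13166789  6.69258979] [0.48751744 0.17155481 0.28194032]
```

```bash
python3 -m inch '[[0,[-0.1,1.5,0],0],[0,[-0.3,3.5,1],0],[0,[-0.44,5.13,2.5],0],[0,[-0.44,5.13,4.5],0],[0,[-0.44,5.13,6.2],0],[0,[-0.44,5.13,6.7],0],[0,[-0.44,5.13,6.7],0],[0,[-0.44,5.13,6.7],0]]'
python3 - <<'E'
from dots import *
st=robot.read_state();im=viewer.read_camera("wrist");cv2.imwrite("pics/w7.png",im)
print(st["eef_pos"],st["force"],tool(st,[.4855,.2230,.1935]))
E
```

```text
time_s: 9.0
eef_pos: [0.4857, 0.2231, 0.2154]
tool_rot: [-0.059, 0.998, -0.0, -0.002]
force: [-0.1, -1.1, -0.2]
grip_width: 0.0109
[0.48570624 0.2231377  0.21543911] [-0.09607658 -1.09606654 -0.16534589] [ 0.01244705 -0.01178347  2.19398416]
```

View pics/w7.png

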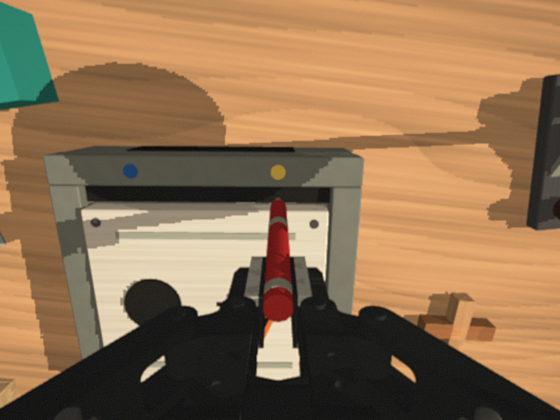

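```bash
python3 - <<'E'
from dots import *
st=robot.read_state();im=cv2.imread("pics/w7.png")
Y,B=dots(im,st);d=B-Y;yaw=np.arctan2(d[0],-d[1]);ex=np.array([np.cos(yaw),np.sin(yaw),0]);print("seamY",Y+.02*ex,yaw)
E
python3 -m inch '[[0,[0,0,0.3],0],[0,[0,0,0.8],0],[0,[0,0,1.2],0],[0,[0,0,1.4],0],[0,[0,0,1.4],0],[0,[0,0,1.4],0]]'
python3 - <<'E'
from dots import *
st=robot.read_state();im=viewer.read_camera("wrist")
cv2.imwrite("pics/w8.png",cv2.resize(im[140:230,180:330],None,fx=5,fy=5,interpolation=cv2.INTER_CUBIC))
print(st["eef_pos"],st["force"])
E
```

```text
time_s: 9.65
eef_pos: [0.4859, 0.2231, 0.2018]
tool_rot: [-0.059, 0.998, 0.0, -0.002]
force: [0.9, -0.3, 0.1]
grip_width: 0.0108
[0.48587153 0.2231234  0.2017902 ] [ 0.93058608 -0.29049101  0.10026015]Traceback (most recent call last):
  File "<stdin>", line 3, in <module>
  File "dots.py", line 8, in dots
    y,ny=cen(sub&(h>18)&(h<32)&(s>140)&(v>90)); b,nb=cen(sub&(h>100)&(h<125)&(s>120)&(v>50))
                                                     ~~~^^^^^^^^^^^^^^^^^^^^^^^^^^^^^^^^^^^^
  File "dots.py", line 4, in cen
    n,l,s,c=cv2.connectedComponentsWithStats(m.astype(np.uint8)); i=1+np.argmax(s[1:,4]); return c[i],s[i,4]
                                                                      ~~~~~~~~~^^^^^^^^^
    return _wrapfunc(a, 'argmax', axis=axis, out=out, **kwds)
    return bound(*args, **kwds)
ValueError: attempt to get argmax of an empty sequence
```

View pics/w8.png

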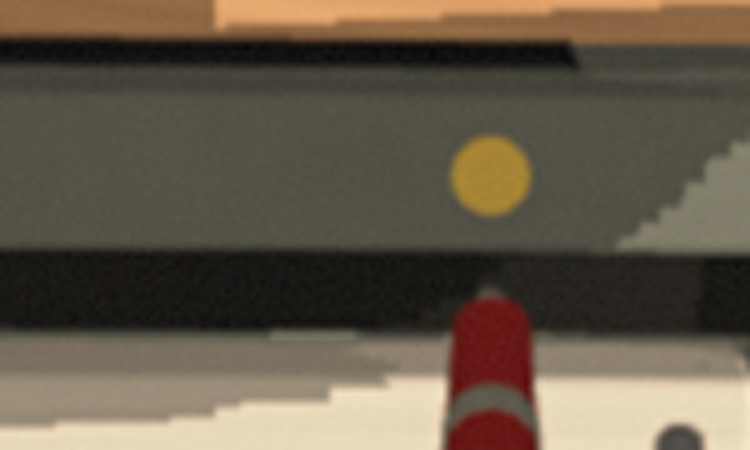

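Run:
```python
from h import *
st=robot.read_state()
Y=plane("wrist",(180+491/5-.4,140+176/5-.4),.09,st);ex=np.array([np.cos(.111),np.sin(.111),0])
S=Y+.02*ex;S[2]=.08;T=plane("wrist",(180+490/5-.4,140+297/5-.4),st["eef_pos"][2]-.111,st)
print(Y,S,T,tool(st,S)-tool(st,T))
```

```text
[0.46322261 0.22113024 0.09      ] [0.48309952 0.22334569 0.08      ] [0.48231163 0.22322486 0.09095222] [-0.08335079  0.00229561  1.09494856]
```

```bash
python3 -m inch '[[0,[-0.05,0,0.3],0],[0,[-0.06,0,0.6],0],[0,[-0.06,0,0.75],0],[0,[-0.06,0,0.85],0],[0,[-0.06,0,0.85],0]]'; python3 -m inch '[[0,[0,0,0.05],0],[0,[0,0,0.1],0],[0,[0,0,0.1],0]]'
```

```text
time_s: 10.2
eef_pos: [0.4864, 0.2232, 0.1932]
tool_rot: [-0.059, 0.998, 0.0, -0.002]
force: [0.7, -0.6, 0.0]
grip_width: 0.0108
time_s: 10.5
eef_pos: [0.4864, 0.2232, 0.1922]
tool_rot: [-0.059, 0.998, 0.0, -0.002]
force: [0.2, 0.2, -0.2]
grip_width: 0.011
```

```bash
python3 -m inch '[[0,[0,0,0.04],0],[0,[0,0,0.08],0],[0,[0,0,0.08],0]]'; python3 -m inch '[[0,[0,0,0.04],0],[0,[0,0,0.08],0],[0,[0,0,0.08],0]]'
```

```text
time_s: 10.8
eef_pos: [0.4863, 0.2232, 0.1913]
tool_rot: [-0.059, 0.998, 0.0, -0.002]
force: [0.6, 0.8, -0.1]
grip_width: 0.0109
time_s: 11.1
eef_pos: [0.4865, 0.2232, 0.1911]
tool_rot: [-0.059, 0.998, 0.0, -0.002]
force: [-0.6, -0.5, 2.7]
grip_width: 0.0107
```

```bash
python3 -m inch '[[0,[0,0.15,-0.04],0],[0,[0,0.3,-0.04],0],[0,[0,0.3,-0.04],0]]'; python3 -m inch '[[0,[0,-0.3,0],0],[0,[0,-0.6,0],0],[0,[0,-0.9,0],0],[0,[0,-1.2,0],0],[0,[0.01,-1.5,0],0],[0,[0.01,-1.8,0],0],[0,[0.01,-2.1,0],0],[0,[0.02,-2.4,0],0],[0,[0.02,-2.7,0],0],[0,[0.02,-3,0],0]]'; python3 -c "
from h import *
st=robot.read_state();p=[.4865+.0003,.2232,.1914];r=tool(st,p);print(r)"
```

```text
time_s: 11.4
eef_pos: [0.486, 0.2264, 0.1911]
tool_rot: [-0.059, 0.998, 0.0, -0.002]
force: [-0.0, -0.6, -0.2]
grip_width: 0.011
time_s: 12.4
eef_pos: [0.4894, 0.1963, 0.1911]
tool_rot: [-0.059, 0.998, 0.0, -0.002]
force: [-0.4, -0.3, 0.1]
grip_width: 0.0109
[-0.06098124  2.69912246 -0.02858293]
```

```bash
python3 -m inch '[[0,[0,-0.3,0],0],[0,[0,-0.6,0],0],[0,[0,-0.9,0],0],[0,[0,-1.2,0],0],[0,[0.01,-1.5,0],0],[0,[0.01,-1.8,0],0],[0,[0.01,-2.1,0],0],[0,[0.02,-2.4,0],0],[0,[0.02,-2.7,0],0],[0,[0.02,-3,0],0]]'; python3 -m inch '[[0,[0,-0.3,0],0],[0,[0,-0.6,0],0],[0,[0,-0.9,0],0],[0,[0,-1.2,0],0],[0,[0.01,-1.5,0],0],[0,[0.01,-1.8,0],0],[0,[0.01,-2.1,0],0],[0,[0.02,-2.4,0],0],[0,[0.02,-2.7,0],0],[0,[0.02,-3,0],0]]'
```

```text
time_s: 13.4
eef_pos: [0.4927, 0.1663, 0.1911]
tool_rot: [-0.059, 0.998, 0.0, -0.002]
force: [0.7, -0.1, -0.1]
grip_width: 0.0105
time_s: 14.4
eef_pos: [0.4961, 0.1362, 0.1911]
tool_rot: [-0.059, 0.998, 0.0, -0.002]
force: [0.2, 0.4, 0.3]
grip_width: 0.0106
```

```bash
python3 -m inch '[[0,[0,-0.3,0],0],[0,[0,-0.6,0],0],[0,[0,-0.9,0],0],[0,[0,-1.2,0],0],[0,[0.01,-1.5,0],0],[0,[0.01,-1.8,0],0],[0,[0.01,-2.1,0],0],[0,[0.02,-2.4,0],0],[0,[0.02,-2.7,0],0],[0,[0.02,-3,0],0]]'; python3 -m inch '[[0,[0,-0.3,0],0],[0,[0,-0.5,0],0],[0,[0,-0.5,0],0]]'
python3 - <<'E'
from dots import *
st=robot.read_state();im=viewer.read_camera("wrist")
cv2.imwrite("pics/w9.png",cv2.resize(im[130:240,180:330],None,fx=5,fy=5,interpolation=cv2.INTER_CUBIC))
E
```

```text
time_s: 15.4
eef_pos: [0.4994, 0.1062, 0.1911]
tool_rot: [-0.059, 0.998, 0.0, -0.002]
force: [0.2, 0.4, -0.1]
grip_width: 0.0109
time_s: 15.7
eef_pos: [0.5001, 0.1008, 0.1911]
tool_rot: [-0.059, 0.998, -0.0, -0.002]
force: [0.3, -0.2, -0.0]
grip_width: 0.0111
```

View pics/w9.png

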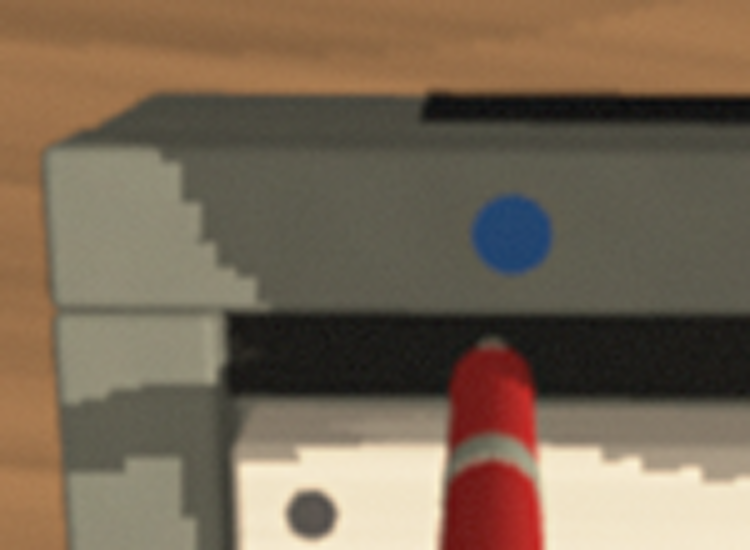

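```bash
python3 -m inch '[[0,[0,0,-0.5],0],[0,[0,0,-1.5],0],[0,[0,0,-3.5],0],[0,[0,0,-6.5],0],[0,[0,0,-9.5],0],[0,[0,0,-9.5],0]]'
python3 -c "
from h import *
st=robot.read_state();print(tool(st,[.5525,-.1758,.27]))"
```

```text
time_s: 16.35
eef_pos: [0.5025, 0.1011, 0.2921]
tool_rot: [-0.059, 0.998, -0.0, 0.003]
force: [0.8, -0.0, -0.5]
grip_width: 0.0108
[ -1.69901474 -28.08576134   2.23927409]
```

```bash
python3 -m inch '[[0,[-0.1,-2,0],0],[0,[-0.3,-5,0],0],[0,[-0.6,-9,0],0],[0,[-0.9,-13.5,0],0],[0,[-1.2,-18,0],0],[0,[-1.4,-22.5,0],0],[0,[-1.6,-26,0.8],0],[0,[-1.7,-28.1,1.5],0],[0,[-1.7,-28.1,2.2],0],[0,[-1.7,-28.1,2.2],0]]';python3 -m inch '[[0,[0,0,0],0],[0,[0,0,0],0]]'
python3 - <<'E'
from dots import *
st=robot.read_state();im=viewer.read_camera("wrist");cv2.imwrite("pics/w10.png",im);pickle.dump(st,open("w10.pkl","wb"))
cv2.imwrite("pics/c10.png",cv2.resize(im[120:220,240:320],None,fx=6,fy=6,interpolation=cv2.INTER_CUBIC))
print(st["eef_pos"],st["tool_rot"])
E
```

```text
time_s: 17.35
eef_pos: [0.5518, -0.1757, 0.2687]
tool_rot: [-0.058, 0.998, 0.001, 0.002]
force: [0.3, 1.4, -0.8]
grip_width: 0.0107
time_s: 17.55
eef_pos: [0.5518, -0.1744, 0.2691]
tool_rot: [-0.059, 0.998, 0.001, 0.002]
force: [0.5, -0.2, -1.1]
grip_width: 0.0109
[ 0.55180565 -0.17435344  0.26914262] [-0.0593003   0.99823791  0.00104664  0.00185935]
```

View pics/c10.png

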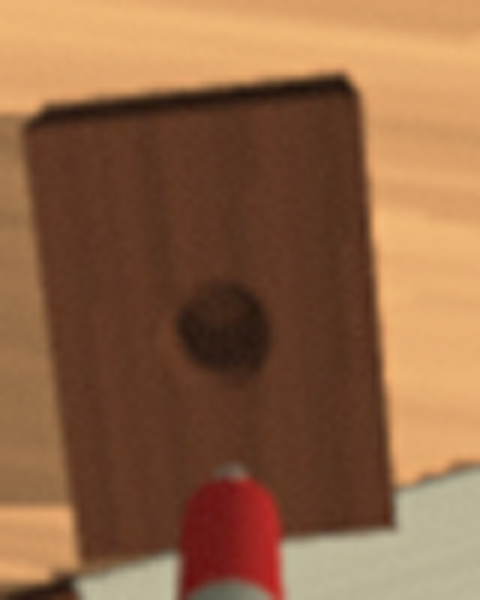

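Run:
```python
from h import *
import pickle
st=pickle.load(open("w10.pkl","rb"))
f=lambda u,v:(240+u/6-.4,120+v/6-.4)
H=plane("wrist",f(224,326),.055,st);T=plane("wrist",f(231,476),st["eef_pos"][2]-.111,st)
print(H,T,T-st["eef_pos"],tool(st,H)-tool(st,T)); print(robot.read_state()["eef_pos"])
```

```text
[ 0.54881861 -0.17452594  0.055     ] [ 0.54879411 -0.17364807  0.15814262] [-0.00301154  0.00070537 -0.111     ] [ 0.04752855 -0.10673763 10.31397416]
[ 0.5519291  -0.17448441  0.26935376]
```

```bash
python3 -m inch '[[0,[0,-0.09,1],0],[0,[0,-0.09,3],0],[0,[0,-0.09,6],0],[0,[0,-0.09,8],0],[0,[0,-0.09,9],0],[0,[0,-0.09,9],0],[0,[0,-0.09,9],0]]'
python3 - <<'E'
from dots import *
st=robot.read_state();im=viewer.read_camera("wrist");pickle.dump(st,open("w11.pkl","wb"))
cv2.imwrite("pics/c11.png",cv2.resize(im[140:240,230:330],None,fx=6,fy=6,interpolation=cv2.INTER_CUBIC))
print(st["eef_pos"],st["tool_rot"],st["force"])
E
```

```text
time_s: 18.3
eef_pos: [0.5527, -0.1751, 0.1801]
tool_rot: [-0.059, 0.998, 0.001, 0.003]
force: [0.5, 0.1, -0.7]
grip_width: 0.0106
[ 0.5526852  -0.17511878  0.18013265] [-5.94499833e-02  9.98227827e-01  6.29166279e-04  2.55116337e-03] [ 0.53753981  0.07201322 -0.68024865]
```

View pics/c11.png

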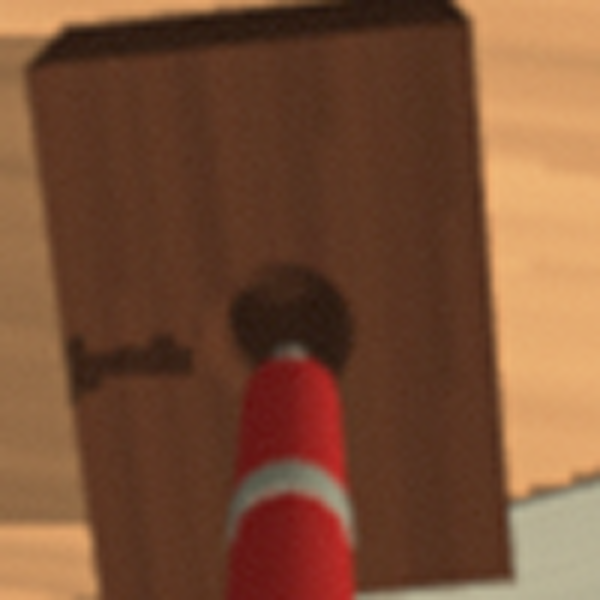

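Run:
```python
from h import *
import pickle
st=pickle.load(open("w11.pkl","rb"))
f=lambda u,v:(230+u/6-.4,140+v/6-.4)
H=plane("wrist",f(292,323),.055,st);T=plane("wrist",f(290,355),st["eef_pos"][2]-.111,st)
print(H,T,tool(st,H)-tool(st,T))
```

```text
[ 0.5489368  -0.17442661  0.055     ] [ 0.54971159 -0.17464672  0.06913265] [0.08162194 0.02970499 1.41289055]
```

```bash
python3 -m inch '[[0,[0.07,0.03,0],0],[0,[0.07,0.03,0.7],0],[0,[0.07,0.03,1.4],0],[0,[0.07,0.03,2],0],[0,[0.07,0.03,2.5],0],[0,[0.07,0.03,3],0],[0,[0.07,0.03,3],0]]'; python3 -c "
from h import *
print(robot.read_state()['wrist_torque'])"
```

```text
time_s: 19.05
eef_pos: [0.552, -0.175, 0.1495]
tool_rot: [-0.059, 0.998, 0.001, 0.002]
force: [0.8, 0.0, -0.5]
grip_width: 0.0108
[-0.03979983  0.01295186  0.01316846]
```

```bash
python3 -m inch '[[0,[0,0,0.5],0],[0,[0,0,1],0],[0,[0,0,1.3],0],[0,[0,0,1.3],0]]'; python3 -m inch '[[0,[0,0,0.5],0],[0,[0,0,1],0],[0,[0,0,1.5],0],[0,[0,0,1.8],0],[0,[0,0,1.8],0]]'
```

```text
time_s: 19.45
eef_pos: [0.5518, -0.1751, 0.1358]
tool_rot: [-0.059, 0.998, 0.001, 0.002]
force: [0.9, -0.5, -1.6]
grip_width: 0.0109
time_s: 19.95
eef_pos: [0.5517, -0.1751, 0.1171]
tool_rot: [-0.059, 0.998, 0.001, 0.002]
force: [1.0, -0.6, 0.6]
grip_width: 0.0108
```

```bash
python3 -m inch '[[0,[0,0,0.1],0],[0,[0,0,0.1],0],[20,[0,0,0.1],0],[40,[0,0,0.1],0],[55,[0,0,0.1],0],[55,[0,0,0.1],0],[55,[0,0,-1.5],0],[55,[0,0,-5],0],[55,[0,0,-10],0],[55,[0,0,-15],0]]'; python3 -m inch '[[55,[0,0,-1],0],[55,[0,0,-1],0]]'
python3 - <<'E'
from dots import *
st=robot.read_state();im=viewer.read_camera("wrist");cv2.imwrite("pics/w12.png",im)
print(st["eef_pos"],st["joints"])
s=viewer.read_camera("scene");cv2.imwrite("pics/s12.png",cv2.resize(s[100:240,180:320],None,fx=4,fy=4,interpolation=cv2.INTER_CUBIC))
print(tool(st,[.50,.21,.30]))
E
```

```text
time_s: 20.95
eef_pos: [0.5505, -0.1749, 0.2678]
tool_rot: [-0.059, 0.998, 0.001, 0.001]
force: [0.4, -1.4, 0.6]
grip_width: 0.047
time_s: 21.15
eef_pos: [0.5519, -0.1756, 0.2814]
tool_rot: [-0.059, 0.998, -0.0, 0.004]
force: [0.5, -0.3, 0.1]
grip_width: 0.0465
[ 0.55193321 -0.17560134  0.28144971] [-0.42529242  0.2071901   0.38250328  1.73894541  0.00270172 -0.54400215]
[ 0.57548934 38.9011833  -1.91373121]
```

View pics/w12.png

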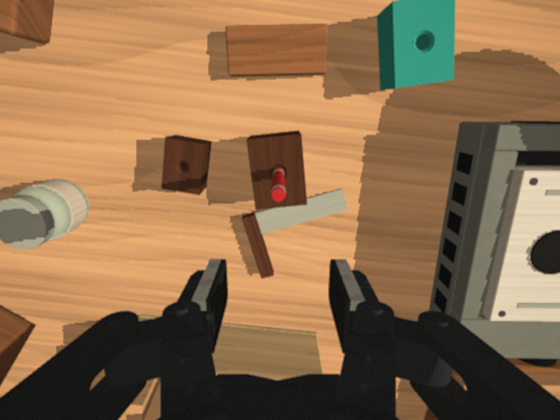

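View pics/s12.png

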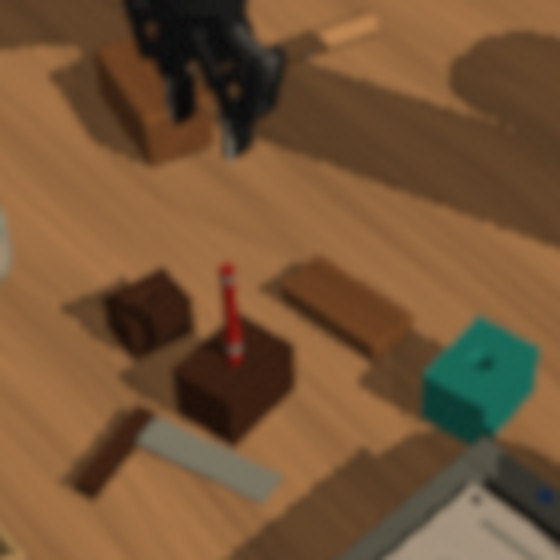

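```bash
python3 -m inch '[[55,[-0.3,2,-0.5],0],[55,[-0.8,5,-1],0],[55,[-1.5,9,-1],0],[55,[-2.5,13.5,-1],0],[55,[-4,18,-1],0],[55,[-5.5,22.5,-1],0],[55,[-7.5,27,-1],0],[55,[-9,31,-1],0],[55,[-10,35,-1],0],[55,[-10.3,37.5,-1],0]]';python3 -m inch '[[55,[0,0,0],0],[55,[0,0,0],0],[55,[0,0,0],0]]'
python3 - <<'E'
from dots import *
st=robot.read_state();im=viewer.read_camera("wrist");cv2.imwrite("pics/w13.png",im);pickle.dump(st,open("w13.pkl","wb"))
print(st["eef_pos"],st["tool_rot"],st["joints"])
E
```

```text
time_s: 22.25
eef_pos: [0.6072, 0.2126, 0.283]
tool_rot: [-0.061, 0.998, 0.001, -0.003]
force: [-0.3, -1.4, -0.1]
grip_width: 0.0469
time_s: 22.55
eef_pos: [0.6066, 0.2114, 0.2809]
tool_rot: [-0.06, 0.998, 0.001, -0.005]
force: [0.7, 0.2, -0.5]
grip_width: 0.0469
[0.60661194 0.21144362 0.28094535] [-6.00765110e-02  9.98180229e-01  6.78350295e-04 -5.15588023e-03] [0.22953063 0.41613419 0.64114846 1.80574605 0.00307588 0.1092883 ]
```

View pics/w13.png

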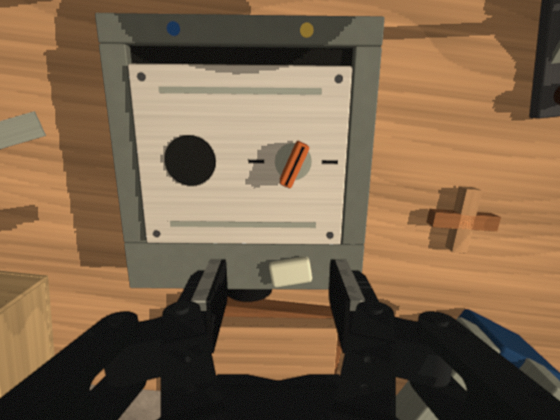

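```bash
cat > wing.py <<'E'
from dots import *
def wing(im,st,ztop,box):
    x0,y0,x1,y1=box
    hsv=cv2.cvtColor(im,cv2.COLOR_BGR2HSV);h,s,v=cv2.split(hsv);sub=np.zeros(h.shape,bool);sub[y0:y1,x0:x1]=1
    m=(sub&((h<14)|(h>172))&(s>130)&(v>80)).astype(np.uint8)
    dark=(sub&(v<70)).astype(np.uint8)
    hull=cv2.convexHull(np.argwhere(m)[:,::-1].astype(np.int32)); hm=np.zeros_like(m);cv2.fillConvexPoly(hm,hull,1)
    sl=np.argwhere((hm>0)&(dark>0))[:,::-1].astype(np.float32)
    vx,vy,cx,cy=cv2.fitLine(sl,cv2.DIST_L2,0,.01,.01).ravel()
    t=(sl-[cx,cy])@[vx,vy]; e=[np.array([cx,cy])+k*np.array([vx,vy]) for k in (t.min(),t.max())]
    P=[plane("wrist",q,ztop,st) for q in e]
    print("slot px",e,"n",len(sl)); return (P[0]+P[1])/2,(P[1]-P[0])[:2],np.array(e)
E
python3 - <<'E'
from wing import *
st=pickle.load(open("w13.pkl","rb"));im=cv2.imread("pics/w13.png")
c,d,e=wing(im,st,.127,(270,130,322,200));print("centre",c,"len",np.linalg.norm(d),"dir",np.arctan2(d[1],d[0]))
M=[plane("wrist",q,.098,st) for q in ((256,161),(329.5,161.5))];print("marks mid",(M[0]+M[1])/2,np.arctan2(*(M[1]-M[0])[1::-1]))
print("pad",plane("wrist",(189.5,160.5),.101,st)); print(R.from_quat(st["tool_rot"]).as_matrix()[:2,0])
cv2.imwrite("pics/c13.png",cv2.resize(im[120:210,160:345],None,fx=4,fy=4,interpolation=cv2.INTER_CUBIC))
E
```

```text
slot px [array([285.7887 , 183.90338], dtype=float32), array([302.54776, 147.25046], dtype=float32)] n 67
centre [0.5808573  0.22398058 0.127     ] len 0.0360583641009109 dir 2.8452562071900003
marks mid [0.58079281 0.22415527 0.098     ] 1.6837572005879293
pad [0.59163327 0.12444482 0.101     ]
[-0.99272846 -0.11994137]
```

View pics/c13.png

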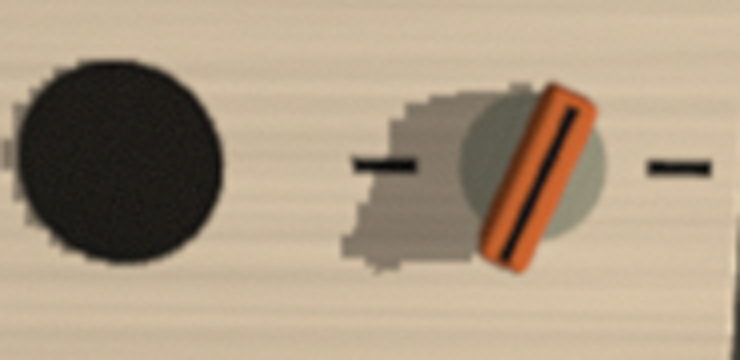

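Run:
```python
from h import *
st=robot.read_state();print(st["eef_pos"],tool(st,[.5822,.2243,.18]),tool(st,[.5822,.2243,.126]))
```

```text
[0.60689428 0.21116459 0.28178185] [ 2.20550111  1.57538143 10.20161014] [ 2.15798079  1.56305843 15.60138698]
```

```bash
python3 -m inch '[[55,[0.7,0.5,1],0.14],[55,[1.4,1,3],0.28],[55,[2.2,1.57,6],0.417],[55,[2.2,1.57,8.5],0.417],[55,[2.2,1.57,10],0.417],[55,[2.2,1.57,10],0.417],[55,[2.2,1.57,10],0.417]]'
python3 - <<'E'
from wing import *
st=robot.read_state();im=viewer.read_camera("wrist");cv2.imwrite("pics/w14.png",im);pickle.dump(st,open("w14.pkl","wb"))
print(st["eef_pos"],st["tool_rot"]); print(proj("wrist",[.5815,.2242,.127],st), R.from_quat(st["tool_rot"]).as_matrix())
E
```

```text
time_s: 23.3
eef_pos: [0.5823, 0.2231, 0.1824]
tool_rot: [0.149, 0.989, -0.0, -0.005]
force: [0.4, 0.6, 0.5]
grip_width: 0.0472
[0.58233489 0.22313392 0.18242473] [ 1.48955168e-01  9.88833625e-01 -1.32739094e-04 -4.51691911e-03]
[276.83466457 226.21307536] [[-0.95558391  0.29458256 -0.00897251]
 [ 0.29458496  0.95562468  0.00108312]
 [ 0.00889342 -0.00160815 -0.99995916]]
```

View pics/w14.png

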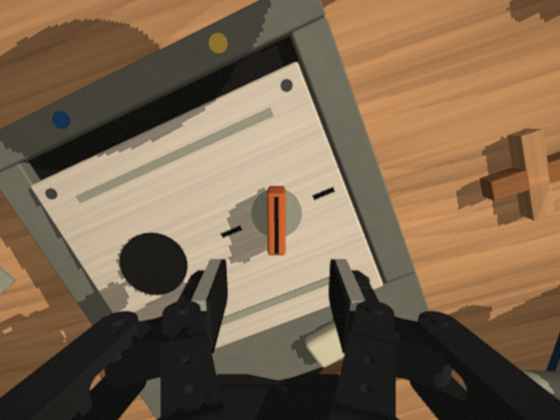

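```bash
python3 -m inch '[[55,[0,0,1.5],0],[55,[0,0,3.5],0],[55,[0,0,4.8],0],[55,[0,0,5.6],0],[55,[0,0,5.6],0],[55,[0,0,5.6],0]]' 40
python3 - <<'E'
from wing import *
st=robot.read_state();im=viewer.read_camera("wrist");cv2.imwrite("pics/w15.png",im)
print(st["eef_pos"],st["force"])
E
```

```text
time_s: 23.95
eef_pos: [0.5829, 0.2236, 0.1281]
tool_rot: [0.149, 0.989, 0.0, -0.003]
force: [-0.0, 0.3, 0.8]
grip_width: 0.0473
[0.58287811 0.22364429 0.12809138] [-0.01065701  0.2850124   0.84408713]
```

View pics/w15.png

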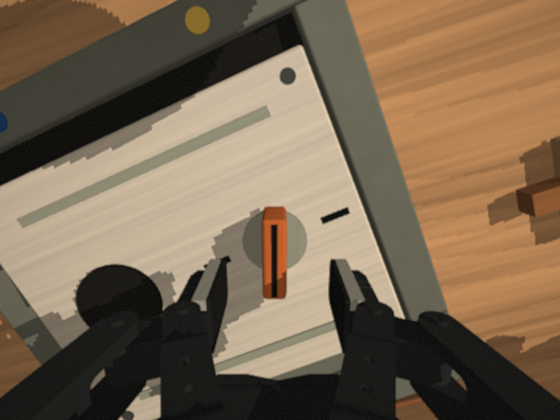

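```bash
python3 -m inch '[[55,[0.08,-0.12,0],0],[55,[0.08,-0.12,0.1],0],[30,[0.08,-0.12,0.1],0],[10,[0.08,-0.12,0.1],0],[0,[0.08,-0.12,0.1],0],[0,[0.08,-0.12,0.1],0],[0,[0.08,-0.12,0.1],0],[0,[0.08,-0.12,0.1],0]]' 40
python3 - <<'E'
from wing import *
st=robot.read_state();print(st["eef_pos"],st["force"],st["wrist_torque"],st["grip_width"],st["joints"][5])
E
```

```text
time_s: 24.8
eef_pos: [0.582, 0.2228, 0.1275]
tool_rot: [0.149, 0.989, 0.001, -0.003]
force: [0.1, -0.6, -0.7]
grip_width: -0.0
[0.58198875 0.22281467 0.12745151] [ 0.10691208 -0.63088586 -0.68230532] [-0.00163905 -0.01261211  0.03394183] -2.2816953373750737e-05 0.5551174169464492
```

Run:
```python
from wing import *
im=viewer.read_camera("wrist");cv2.imwrite("pics/w16.png",im)
```

```text
(no output)
```

View pics/w16.png

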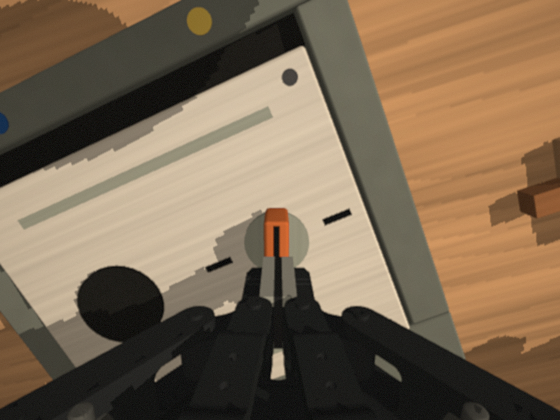

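Run:
```python
from wing import *
a=pickle.load(open("w13.pkl","rb"));b=pickle.load(open("w14.pkl","rb"))
_,_,e1=wing(cv2.imread("pics/w13.png"),a,.127,(270,130,322,200))
_,_,e2=wing(cv2.imread("pics/w14.png"),b,.127,(255,175,300,262))
def tri(u,su,v,sv):
    A=[];y=[]
    for uv,s in((u,su),(v,sv)):
        K,T=cal("wrist",s);d=T[:3,:3]@np.linalg.solve(K,[*uv,1]);d/=np.linalg.norm(d);P=np.eye(3)-np.outer(d,d);A.append(P);y.append(P@T[:3,3])
    A=np.vstack(A);y=np.hstack(y);x,r,_,_=np.linalg.lstsq(A,y,rcond=None);return x,r
c1=e1.mean(0);c2=e2.mean(0);print(c1,c2,tri(c1,a,c2,b))
o1=e1[np.argsort(e1[:,1])];o2=e2[np.argsort(e2[:,1])]
print(tri(o1[0],a,o2[0],b),tri(o1[1],a,o2[1],b))
st=robot.read_state();print(proj("wrist",st["eef_pos"]+[0,0,-.019],st))
t=viewer.read_camera("scene");cv2.imwrite("pics/s16.png",cv2.resize(t[200:340,220:390],None,fx=4,fy=4,interpolation=cv2.INTER_CUBIC))
```

```text
slot px [array([285.7887 , 183.90338], dtype=float32), array([302.54776, 147.25046], dtype=float32)] n 67
slot px [array([276., 198.], dtype=float32), array([276., 252.], dtype=float32)] n 165
[294.1682  165.57692] [276. 225.] (array([0.57928285, 0.22451299, 0.13134228]), array([5.81645585e-08]))
(array([0.56255101, 0.22963174, 0.13188435]), array([1.88389255e-08])) (array([0.59643178, 0.21920872, 0.13186123]), array([6.12355074e-08]))
[275.10411531 250.37352651]
```

View pics/s16.png

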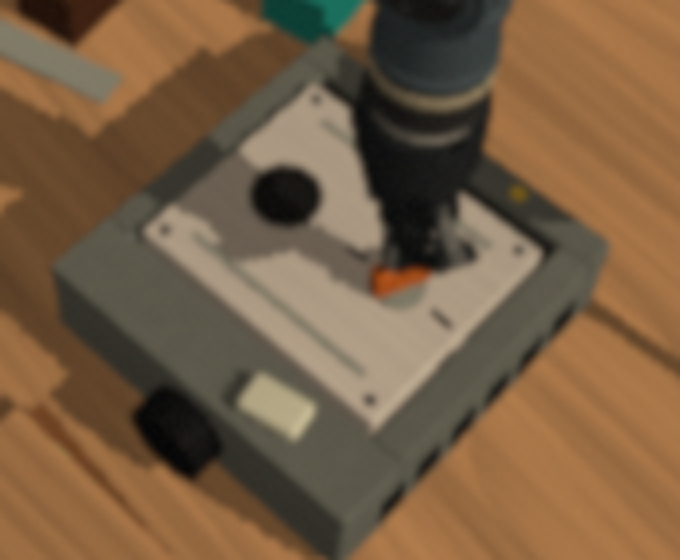

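```bash
python3 -m inch '[[30,[0,0,0],0],[55,[0,0,0],0],[55,[0,0,0],0],[55,[0,0,0.5],0],[55,[0,0,1],0],[55,[0,0,1.5],0],[55,[0,0,1.5],0],[55,[0,0,1.5],0]]' 40
python3 - <<'E'
from wing import *
st=robot.read_state();im=viewer.read_camera("wrist");cv2.imwrite("pics/w17.png",im)
print(st["eef_pos"],st["force"])
t=viewer.read_camera("scene");cv2.imwrite("pics/s17.png",cv2.resize(t[200:340,220:390],None,fx=4,fy=4,interpolation=cv2.INTER_CUBIC))
E
```

```text
time_s: 25.7
eef_pos: [0.5816, 0.2228, 0.1119]
tool_rot: [0.149, 0.989, 0.0, -0.003]
force: [-0.4, 0.2, 0.5]
grip_width: 0.0469
[0.58160792 0.22275206 0.11194884] [-0.35066657  0.16060014  0.52637707]
```

View pics/w17.png

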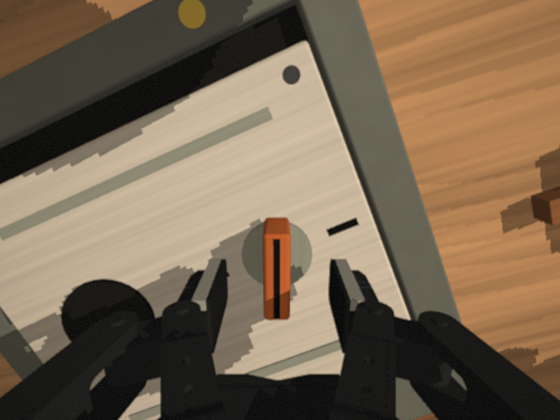

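View pics/s17.png

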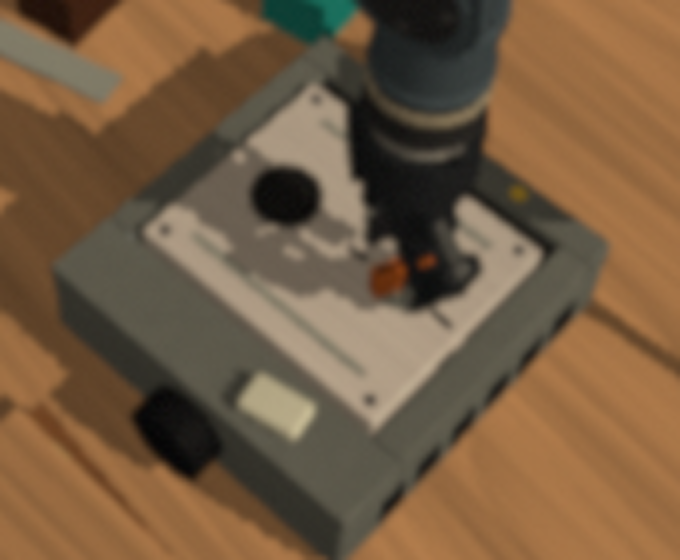

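Run:
```python
from h import *
st=robot.read_state();c=viewer.get_calibration("wrist");print(np.round(c["T_tool_cam"],4),np.round(c["camera_matrix"],2))
print(proj("wrist",st["eef_pos"],st))
T=np.array(c["T_tool_cam"]);K=np.array(c["camera_matrix"])
for p in ([0,0,0],[0,0,.019],[0,0,-.015],[.011,0,0],[.011,0,.019],[0.011,.0235,0.008],[.011,.0235,-.011]):
    q=K@(np.linalg.inv(T)@np.append(p,1))[:3];print(p,q[:2]/q[2])
```

```text
[[-1.000e-04 -9.563e-01 -2.924e-01  7.260e-02]
 [ 1.000e+00 -3.000e-04  9.000e-04  1.200e-03]
 [-9.000e-04 -2.924e-01  9.563e-01 -1.471e-01]
 [ 0.000e+00  0.000e+00  0.000e+00  1.000e+00]] [[337.31   0.   277.71]
 [  0.   337.31 211.13]
 [  0.     0.     1.  ]]
[274.86019177 266.13158593]
[0, 0, 0] [274.86019177 266.13158593]
[0, 0, 0.019] [275.11445739 250.17700171]
[0, 0, -0.015] [274.61522796 281.50250296]
[0.011, 0, 0] [274.80096147 244.88797108]
[0.011, 0, 0.019] [275.0659354  230.82560751]
[0.011, 0.0235, 0.008] [322.56506858 238.57331268]
[0.011, 0.0235, -0.011] [328.10480139 254.5817809 ]
```

```bash
python3 -m inch '[[40,[0,0,0],0],[30,[0,0,0],0],[20,[0,0,0],0],[10,[0,0,0],0],[0,[0,0,0],0],[0,[0,0,0],0]]' 40
python3 - <<'E'
from wing import *
st=robot.read_state();im=viewer.read_camera("wrist");cv2.imwrite("pics/w18.png",im)
print(st["eef_pos"],st["force"],st["wrist_torque"])
E
```

```text
time_s: 26.4
eef_pos: [0.5819, 0.2222, 0.113]
tool_rot: [0.149, 0.989, -0.0, -0.003]
force: [-1.7, -3.9, 2.9]
grip_width: 0.0107
[0.5819091  0.22219137 0.11299226] [-1.73793939 -3.9405991   2.89295247] [-0.6452457   0.3694366   0.01133045]
```

View pics/w18.png

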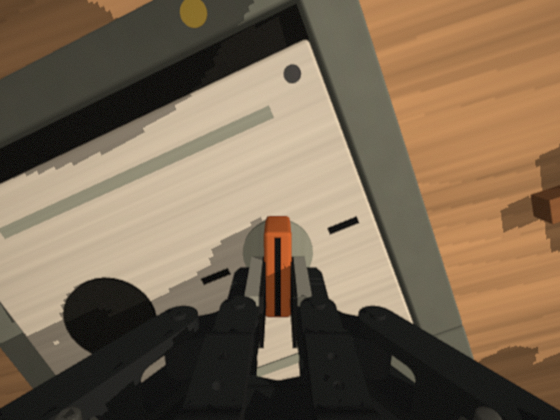

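```bash
python3 -m inch '[[0,[0,0,0],0.12],[0,[0,0,0],0.24],[0,[0,0,0],0.36],[0,[0,0,0],0.48],[0,[0,0,0],0.6],[0,[0,0,0],0.72],[0,[0,0,0],0.84],[0,[0,0,0],0.94],[0,[0,0,0],1.0],[0,[0,0,0],1.0]]' 60
python3 - <<'E'
from wing import *
st=robot.read_state();im=viewer.read_camera("wrist");cv2.imwrite("pics/w19.png",im);pickle.dump(st,open("w19.pkl","wb"))
T=R.from_quat(st["tool_rot"]).as_matrix()
print(st["eef_pos"],st["force"],st["wrist_torque"],np.arctan2(T[1,0],T[0,0]),st["joints"][5])
E
```

```text
time_s: 27.45
eef_pos: [0.5796, 0.2198, 0.113]
tool_rot: [0.606, 0.796, -0.005, -0.003]
force: [-6.2, -7.4, 5.4]
grip_width: 0.0101
[0.5795597  0.21975677 0.11298575] [-6.1897667  -7.39106146  5.38258867] [-1.48879241  1.33973142 -0.02288835] 1.8404332343156038 1.556205462342367
```

View pics/w19.png

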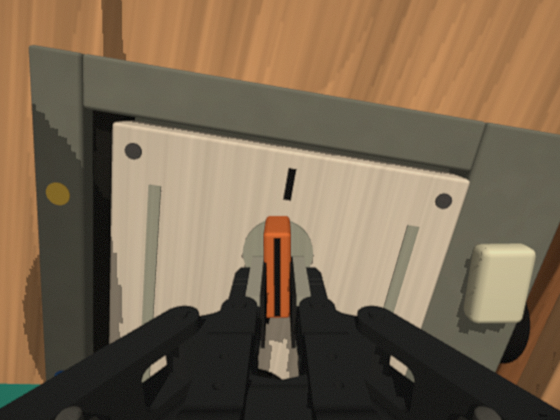

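```bash
python3 -m inch '[[0,[0,0,0],0.08],[0,[0,0,0],0.157],[0,[0,0,0],0.157],[0,[0,0,0],0.157]]' 60
python3 - <<'E'
from wing import *
st=robot.read_state();im=viewer.read_camera("wrist");cv2.imwrite("pics/w20.png",im);pickle.dump(st,open("w20.pkl","wb"))
T=R.from_quat(st["tool_rot"]).as_matrix()
print(st["eef_pos"],st["force"],st["wrist_torque"],np.arctan2(T[1,0],T[0,0]),st["joints"][5])
cv2.imwrite("pics/c20.png",cv2.resize(im[150:330,200:350],None,fx=4,fy=3.3,interpolation=cv2.INTER_CUBIC))
E
```

```text
time_s: 27.9
eef_pos: [0.5789, 0.2195, 0.1131]
tool_rot: [0.665, 0.746, -0.006, -0.003]
force: [-4.3, -2.7, 4.5]
grip_width: 0.0098
[0.57890415 0.21951832 0.11305544] [-4.32352225 -2.72847229  4.47721   ] [-0.52796915  0.71079634 -0.0109863 ] 1.6855806256886279 1.7110191742424434
```

View pics/w20.png

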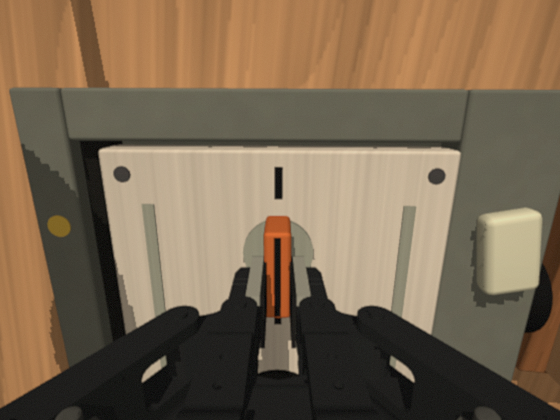

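```bash
python3 -m inch '[[10,[0,0,0],0],[25,[0,0,0],0],[40,[0,0,0],0],[40,[0,0,0],0],[40,[0,0,-1],0],[40,[0,0,-3],0],[40,[0,0,-6],0],[40,[0,0,-10],0],[40,[0,0,-14],0],[40,[0,0,-14],0]]'; python3 -m inch '[[20,[-3,0,0],0],[0,[-5,0,0],0],[0,[-5,0,0],0],[0,[-5,0,0],0]]'
python3 - <<'E'
from wing import *
st=robot.read_state();im=viewer.read_camera("wrist");cv2.imwrite("pics/w21.png",im);pickle.dump(st,open("w21.pkl","wb"))
T=R.from_quat(st["tool_rot"]).as_matrix()
print(st["eef_pos"],st["force"],np.arctan2(T[1,0],T[0,0]),st["joints"][5])
E
```

```text
time_s: 28.95
eef_pos: [0.5836, 0.2211, 0.262]
tool_rot: [0.665, 0.747, 0.001, 0.001]
force: [0.4, 0.2, 0.2]
grip_width: 0.0343
time_s: 29.35
eef_pos: [0.5893, 0.1715, 0.2621]
tool_rot: [0.666, 0.746, 0.001, 0.001]
force: [-0.4, -0.2, -0.6]
grip_width: -0.0
[0.58930849 0.17150125 0.26211003] [-0.40775295 -0.24756582 -0.60620233] 1.684838869575895 1.6308570202000812
```

View pics/w21.png

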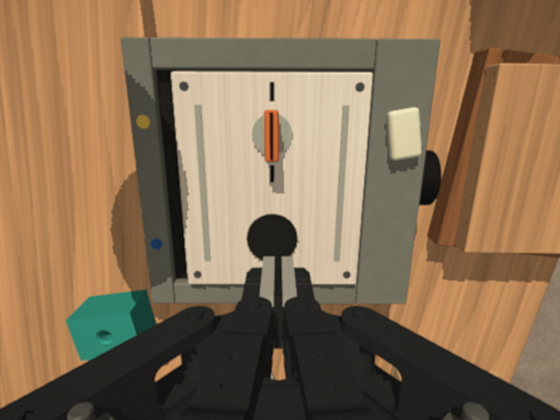

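Run:
```python
from wing import *
st=pickle.load(open("w21.pkl","rb"));im=cv2.imread("pics/w21.png")
cs=[];
for _ in range(1):
    c,d,e=wing(im,st,.127,(255,100,290,168));print("centre",c,"dir",np.arctan2(d[1],d[0])%np.pi)
v=im.max(2)<60
def mk(x0,y0,x1,y1):
    ys,xs=np.nonzero(v[y0:y1,x0:x1]);return xs.mean()+x0,ys.mean()+y0,len(xs)
a=mk(262,76,282,104);b=mk(265,165,280,188);print(a,b)
A=plane("wrist",a[:2],.098,st);B=plane("wrist",b[:2],.098,st);print("marks",np.arctan2(*(A-B)[1::-1])%np.pi)
P=plane("wrist",(272,239),.101,st);print("pad",P)
cv2.imwrite("pics/c21.png",cv2.resize(im[70:280,220:330],None,fx=4,fy=2.8,interpolation=cv2.INTER_CUBIC))
print([np.round(plane("wrist",(272,239),.101,st),4) for _ in range(3)])
print(tool(robot.read_state(),P))
```

```text
slot px [array([271.3929 , 112.99863], dtype=float32), array([271.5504 , 158.00157], dtype=float32)] n 91
centre [0.58091633 0.22414733 0.127     ] dir 1.6829525538117962
(np.float64(271.5), np.float64(91.0), 34) (np.float64(271.97872340425533), np.float64(173.3404255319149), 47)
marks 1.6855654595364318
pad [0.59197995 0.12389381 0.101     ]
[array([0.592 , 0.1239, 0.101 ]), array([0.592 , 0.1239, 0.101 ]), array([0.592 , 0.1239, 0.101 ])]
[-4.80512806 -0.30438077 16.08778359]
```

View pics/c21.png

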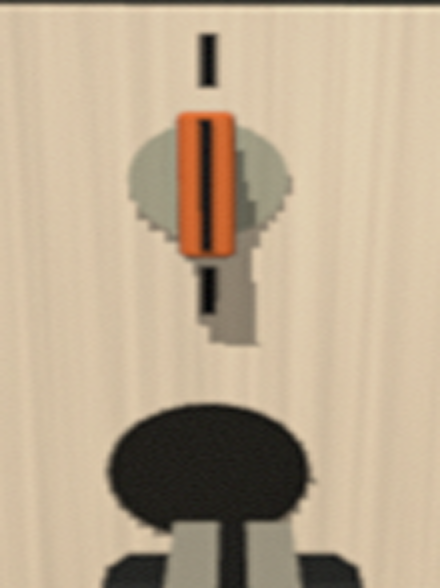

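```bash
python3 -m inch '[[0,[-2.5,-0.1,1],0],[0,[-4.8,-0.3,3],0],[0,[-4.8,-0.3,6],0],[0,[-4.8,-0.3,9.5],0],[0,[-4.8,-0.3,12.5],0],[0,[-4.8,-0.3,13.2],0],[0,[-4.8,-0.3,13.2],0]]'; python3 -m inch '[[0,[0,0,0.3],0],[0,[0,0,0.6],0],[0,[0,0,0.6],0]]'
python3 - <<'E'
from wing import *
st=robot.read_state();im=viewer.read_camera("wrist");cv2.imwrite("pics/w22.png",im)
print(st["eef_pos"],st["force"])
E
```

```text
time_s: 30.1
eef_pos: [0.5905, 0.1247, 0.1281]
tool_rot: [0.665, 0.747, -0.001, -0.001]
force: [0.0, 0.7, 0.4]
grip_width: -0.0
time_s: 30.4
eef_pos: [0.5912, 0.1249, 0.1232]
tool_rot: [0.665, 0.747, 0.0, -0.0]
force: [-0.9, -0.5, -0.8]
grip_width: 0.0001
[0.59124999 0.1249153  0.12324714] [-0.90352907 -0.52464173 -0.79910485]
```

View pics/w22.png

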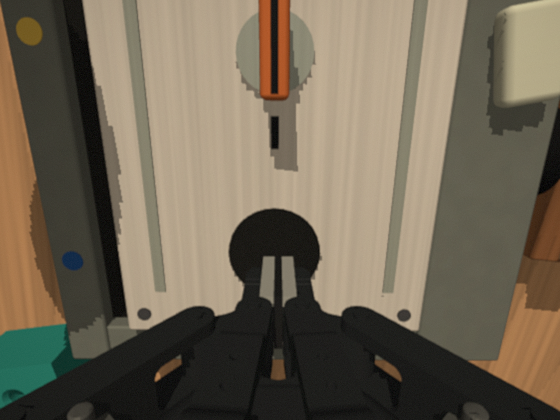

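```bash
python3 -m inch '[[0,[0,0,0.25],0],[0,[0,0,0.4],0],[0,[0,0,0.4],0]]'; python3 -m inch '[[0,[0,0,0.25],0],[0,[0,0,0.4],0],[0,[0,0,0.4],0]]'
```

```text
time_s: 30.75
eef_pos: [0.5911, 0.1248, 0.1191]
tool_rot: [0.665, 0.747, 0.0, -0.0]
force: [0.4, 0.4, 0.3]
grip_width: 0.0
time_s: 31.05
eef_pos: [0.5908, 0.1247, 0.1146]
tool_rot: [0.665, 0.747, -0.0, -0.0]
force: [0.3, 0.4, 0.0]
grip_width: 0.0002
```

```bash
python3 -m inch '[[0,[0,0,0.25],0],[0,[0,0,0.4],0],[0,[0,0,0.4],0]]'
```

```text
time_s: 31.35
eef_pos: [0.5905, 0.1247, 0.11]
tool_rot: [0.665, 0.747, -0.001, -0.001]
force: [-0.1, 0.5, -0.5]
grip_width: -0.0
```

```bash
for i in 1 2; do python3 -m inch '[[0,[0,0,0.2],0],[0,[0,0,0.3],0],[0,[0,0,0.3],0]]'; done
```

```text
time_s: 31.65
eef_pos: [0.5903, 0.1246, 0.1068]
tool_rot: [0.665, 0.747, -0.001, -0.001]
force: [0.5, 0.3, -0.3]
grip_width: 0.0001
time_s: 31.95
eef_pos: [0.5901, 0.1246, 0.1035]
tool_rot: [0.665, 0.747, -0.001, -0.001]
force: [0.5, 0.1, -0.6]
grip_width: -0.0003
```

```bash
python3 -m inch '[[0,[0,0,0.2],0],[0,[0,0,0.3],0],[0,[0,0,0.3],0]]'
```

```text
time_s: 32.25
eef_pos: [0.5899, 0.1246, 0.1002]
tool_rot: [0.665, 0.747, -0.001, -0.001]
force: [-0.8, -0.0, -0.5]
grip_width: 0.0002
```

```bash
python3 -m inch '[[0,[0,0,0.2],0],[0,[0,0,0.2],0]]'
```

```text
time_s: 32.45
eef_pos: [0.5896, 0.1246, 0.0977]
tool_rot: [0.665, 0.747, -0.001, -0.001]
force: [-0.9, -0.7, 0.2]
grip_width: -0.0003
```

```bash
python3 -m inch '[[0,[0,0,0.2],0],[0,[0,0,0.2],0]]'
python3 - <<'E'
from wing import *
im=viewer.read_camera("wrist");cv2.imwrite("pics/w23.png",im)
t=viewer.read_camera("scene");cv2.imwrite("pics/s23.png",cv2.resize(t[200:340,220:390],None,fx=4,fy=4,interpolation=cv2.INTER_CUBIC))
E
```

```text
time_s: 32.65
eef_pos: [0.5899, 0.1246, 0.0968]
tool_rot: [0.665, 0.747, -0.001, -0.001]
force: [-1.6, -1.5, 4.4]
grip_width: 0.0001
```

View pics/w23.png

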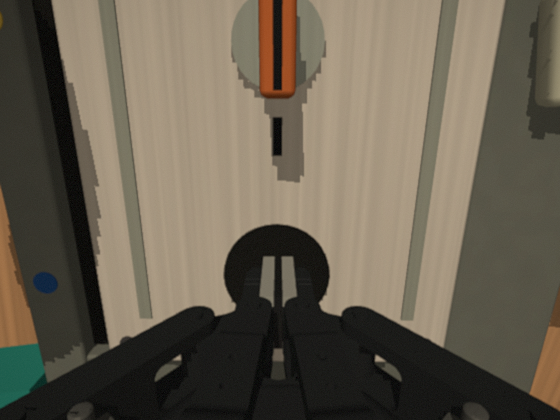

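View pics/s23.png

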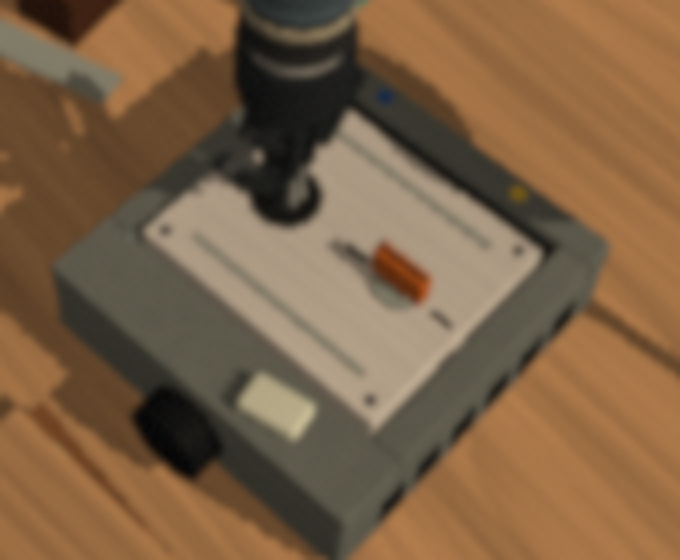

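```bash
python3 -m inch '[[0,[0,0,0.3],0],[0,[0,0,0.5],0],[0,[0,0,0.5],0],[0,[0,0,0.5],0]]'
```

```text
time_s: 33.15
eef_pos: [0.5899, 0.1246, 0.0941]
tool_rot: [0.665, 0.747, -0.001, -0.001]
force: [-3.2, -0.4, 7.6]
grip_width: -0.0
```

```bash
python3 -m inch '[[0,[0,0,0.3],0],[0,[0,0,0.5],0],[0,[0,0,0.5],0],[0,[0,0,0.5],0]]'
```

```text
time_s: 33.55
eef_pos: [0.59, 0.1246, 0.0917]
tool_rot: [0.665, 0.747, -0.0, -0.0]
force: [-3.6, 0.3, 9.1]
grip_width: 0.0
```

```bash
python3 -m inch '[[0,[0,0,0.3],0],[0,[0,0,0.5],0],[0,[0,0,0.5],0],[0,[0,0,0.5],0]]'
```

```text
time_s: 33.95
eef_pos: [0.59, 0.1247, 0.0898]
tool_rot: [0.665, 0.747, 0.0, 0.001]
force: [-5.5, -0.6, 9.9]
grip_width: 0.0003
```

```bash
python3 -m inch '[[0,[0,0,0.3],0],[0,[0,0,0.6],0],[0,[0,0,0.6],0],[0,[0,0,0.6],0]]'
```

```text
time_s: 34.35
eef_pos: [0.5901, 0.1246, 0.0892]
tool_rot: [0.665, 0.747, 0.001, 0.002]
force: [-8.6, -0.6, 17.8]
grip_width: -0.0001
```

Run:
```python
from wing import *
im=viewer.read_camera("wrist");cv2.imwrite("pics/w24.png",im)
t=viewer.read_camera("scene");cv2.imwrite("pics/s24.png",cv2.resize(t[200:340,220:390],None,fx=4,fy=4,interpolation=cv2.INTER_CUBIC))
t=viewer.read_camera("top");cv2.imwrite("pics/t24.png",t)
for i in range(4): viewer.read_camera("top")
st=robot.read_state();print(st["time_s"],st["eef_pos"],st["force"])
```

```text
34.7 [0.59006522 0.1246276  0.08916748] [-7.5472379  -1.20165597 17.72444069]
```

View pics/w24.png

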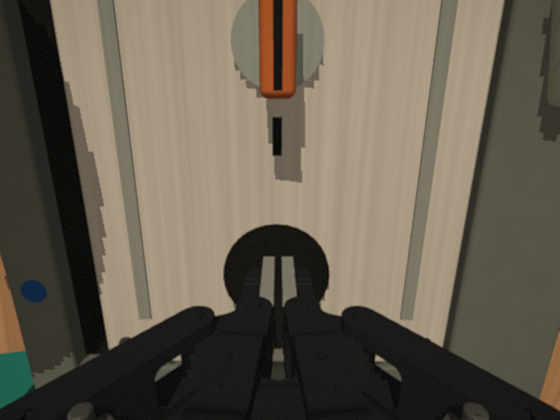

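View pics/s24.png

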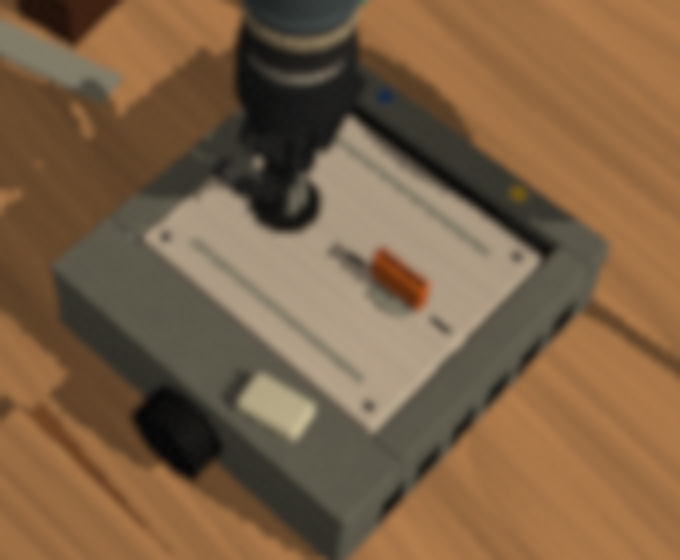

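View pics/t24.png

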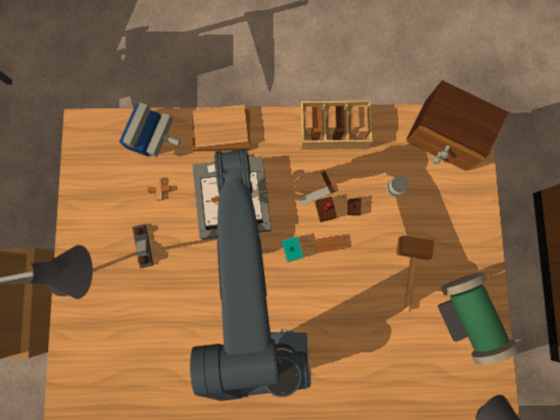

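```bash
python3 -c "
from cell import robot
print(robot.hand_in())"
```

```text
the job is handed in; nothing more can be done
None
```

The job is done and handed in at about 34.7 s. As of the last checks, the pick was back in its hole, the wing was in line with the marks, and the panel was being held flush.

- **Seam:** I ran the pick's point from about 3 mm before the yellow dot to about 3 mm past the blue dot at 3 cm/s. It rode on or just above the channel floor, which I had found first with a light 2.7 N touch. Force readings during the run were under 1 N.
- **Pick:** I stood it back in the larger dark stand, which was its original hole. It showed as standing there in the wrist and scene pictures after I let go.
- **Wing:** I turned it clockwise and let go. The slot measured 1.683 rad against 1.686 rad for the marks.
- **Panel:** I pressed the pad until it stopped moving after about 8 mm. The hold was steady at 17.7 N, with about 7.5 N of sideways force, and the panel looked flush in the scene picture.
- **Other items:** In the last top view everything else appears to be where it was.

Three things disagreed or went wrong:
- **Missed grip:** The first grip on the wing closed on nothing. The fingertips turned out to be about level with the TCP instead of 19 mm ahead of it, so I went 15 mm lower and it held. Where the fingers touched the pad later confirmed this.
- **Camera calibration:** The wrist camera calibration changed by a few mm between readings.
- **Dot check:** One repeat measurement of the dots failed because the blue dot fell outside the search area. I checked the alignment by eye in a close-up instead.

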